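Set the limit cam to its dial mark with the backlash taken up

ROBOT

A 7-joint arm with a two-finger parallel gripper is mounted at the origin on the work surface. World frame = base frame: x ahead of the robot, y to its left, z up, the work surface at z = 0. Lengths are in m, angles in rad, forces in N, time in s.
With the tool pointing down it reaches from about 0.35 to 0.9 m from the base axis. Payload 7.2 kg.
Tool frame: the origin (TCP) lies midway between the tips of the shut fingers; the grasp point (between the pads) lies manip.hold_point_z behind it (manip.hold_point_z is the distance from the TCP to the grasp point, in m); x points along the fingers, y is the direction in which the jaws open and shut, and the axes are right-handed (so a half turn about x gives the same grasp; the last joint's range is limited). The gripper opens to 88 mm and grips with 3 to 60 N. Pads are 20 mm wide; open, the fingers measure 115 mm over their backs; the gripper's body (75 mm by 178 mm) begins 61 mm behind the grasp point.
Start: joints at [-1.186, 0.411, -0.013, 1.596, 0.006, 1.134, -0.082], TCP at [0.273, 0.562, 0.223] pointing down, gripper open.
Joint ranges: [-2.95, 2.95], [-0.29, 1.99], [-1.47, 1.44], [0.14, 2.54], [-1.03, 4.17], [0.13, 1.85], [-2.86, 2.86]. Speed limits (rad/s): [2.39, 2.39, 3.01, 3.01, 3.14, 3.14, 3.14].

INTERFACE

Orientations are given as a rotation vector (axis times angle).
In Python, from workcell import manip gives the robot as it stands. The module is installed in compiled form; this text tells all that it offers.
- The arm moves only by the tool send_rows, never from a script. Its argument "steps" is a list of rows, each a list of 7 numbers: the turn, a rotation vector about the world's x, y, z in rad, then the shift along the world's x, y, z in m, then the closure, from -1 (fully open) to 1 (shut). A call has 1 to 20 rows; each row is the pose to reach, as a shift and turn from the pose commanded when the call began; what a row does not reach only later rows make up. A row lasts 1/8 s, in which the tool goes at most 62.5 mm and 10.7 degrees, less where a joint would pass 70% of its speed; a pose out of reach is approached as far as the arm can. A call with a gripper value outside its range is refused whole. The fingers move at their own pace and stop on an object; "newtons" is the grip in N (left out, the last holds). Time passes only in rows, so rows that repeat a pose let the fingers close. It gives the time, the measured TCP pose, the force and the opening at its end, in the units of the state.
- manip.state(): the state, without advancing time (a new reading comes with each control period).
- manip.camera(name): name is "scene" or "top" or "wrist"; returns the picture (400x640x3 uint8, red, green, blue); there is no depth.
- manip.calibration(name): a dict with "fx", "fy", "cx", "cy" (pixels), "world_to_cam" (4x4, takes a point from world to camera coordinates). Camera axes: x right, y down, z forward; pixel columns grow to the right and rows downward; lengths in m; the calibration is good to about 2 mm. A picture is of the moment at which its call begins: read the wrist's pose just before it. calibration takes no time and is no camera call; for the wrist camera it gives the pose at the moment of the call.
- manip.close_job(): hands the job in, once; it reports no verdict.
The state is a dict: "time": time; "qpos": joint angles; "joint_vel": joint speeds; "effort": joint torques, N m; "ee_pos": TCP position; "orientation": TCP orientation; "contact_force": force on the tool from outside, world axes, zero at the start; "wrist_torque": the same for the moment, N m; "gripper_width": opening from 0.0 (shut) to 1.0 (fully open).
Only numpy, scipy, OpenCV 4.12 (cv2) and the standard library are available. Lean on these libraries where they do the work, as an engineer would, in place of code of your own. Each camera call takes 0.05 s, during which the arm holds its last target.

TASK

The drive between the dial handwheel and the cam arm under it has play. Crank the wheel anticlockwise (seen from above), past its index, until you feel the cam arm press lightly on the rubber stop, about 8 N and never much more, hold it there for half a second, then turn back clockwise and stop with the wheel's long mark on the index, arriving clockwise so that the play is taken up and the cam arm really stands on its zero line. Drive the arm by the wheel only, leave the padlock, fuse and lamp alone, and let go of the wheel at the end.

Things in the scene. Friction and masses are not known exactly. Their poses are not given: they have to be found in the camera images.
- plate: fixed grey base plate of the cam setter, 250 x 270 x 16 mm, lying on the ledge. Origin: underside, on the vertical common axis of handwheel and cam arm. Its +x is the cam arm's zero line; z up. The plate spans x -105..145, y -130..140 mm. Nothing on it but the knob rises above 87 mm over the ledge
- handwheel: aluminium dial wheel, 128 mm diameter, 14 mm thick, vertical axis, flat top 78 mm above the ledge. Origin on the axis at its underside; x points to the knob (= plate's +x when the mark is on the index). Stays where left. Has 0.40 rad play on the arm: driven clockwise, wheel and arm angles are equal; driven anticlockwise, the wheel leads by 0.40. Turning takes 0.05 N m in the play, 0.20 dragging the arm
- knob_mid (a point): centre of the crank knob: black upright cylinder, 22 mm diameter, 45 mm tall (80.5 to 125.5 mm above the ledge), spinning freely on its pin, 52 mm from the wheel's axis; this point is 103 mm above the ledge
- mark (a point): the long black mark on the dial's top, point 60 mm from the axis, opposite the knob
- index (a point): fixed index point, 60 mm from the axis on the plate's -x side, 78 mm above the ledge, beside a 22 x 16 mm dark post whose top is level with the wheel; the mark must lie under it
- cam_arm: steel arm under the wheel, 16 mm wide, 12 mm thick, 40 to 52 mm above the ledge, reaching to 120 mm from the axis. Origin on the axis, x along the arm. Starts 0.5 to 1.3 rad clockwise of the zero line (plate's +x) and can turn anticlockwise until the stop
- stop: stop on the plate: dark steel block (centre 54 mm along this frame's x) holding a stem with a blue hard silicone bumper, dome 20 mm diameter, facing the arm. Origin 46 mm above the ledge, 80 mm from the axis, at 0.70 rad anticlockwise of the plate's +x; x points anticlockwise along the tangent, z up
- stop_mid (a point): same point as the stop's origin: about where the bumper meets the arm's side, 80 mm from the axis. How far the stem stands out differs by +-6 mm each time and is not measured: first touch is at an arm angle anywhere from 0.62 to 0.78 rad. The bumper yields 0.4 mm per N. Bumper force x 80 mm + friction torque = knob force x 52 mm
- padlock_c (a point): bystander: steel padlock lying flat, 46 x 40 x 22 mm body with shackle; its centre
- fuse_c (a point): bystander: white ceramic fuse block with copper blades, 86 x 30 x 45 mm; its centre
- lamp_c (a point): bystander: round red emergency lamp, 72 mm diameter, 88 mm tall; its centre

How it is judged:
By the outcome, as a careful person would: the job done as asked, in the order asked, and still so for the second after the job is handed in, with the robot touching nothing.
It also fails if it takes over 59 s, if anything falls off the work surface, if the arm or the gripper's body presses on something with over 40 N, if the wrist force passes 120 N, or if a joint passes its speed limit or range.

## Working session

There is one attempt and no reset: what is moved stays moved. The work goes in short steps, Python scripts to look and compute and a tool call to move; the robot and the scene stay as the last step left them, time stands still between calls to the robot, and variables do not carry over. Pictures are saved under pics/ and viewed, and the job is handed in when it is done.

Besides the shell and the picture viewer there is one more tool, called after "Emit:" as name([rows], argument=value, ...), one row to a line, values as JSON. send_rows: Moves the arm, as the interface text tells. Its arguments: {"type":"object","properties":{"steps":{"type":"array"},"newtons":{"type":"number"}},"required":["steps"]}

```bash
mkdir -p pics; python3 - <<'E'
from workcell import manip
import cv2
print(manip.state(), manip.hold_point_z)
for n in ("scene","top","wrist"):
    im=manip.camera(n); cv2.imwrite(f"pics/{n}0.png",im[:,:,::-1])
    c=manip.calibration(n); print(n,c)
E
```

```text
{'time': 0.0, 'qpos': array([-1.18621234,  0.41187591, -0.01269605,  1.59702257,  0.00559666,
        1.13429941, -0.08216857]), 'joint_vel': array([-8.53470716e-04, -1.97538509e-03, -7.02175441e-05,  1.94171386e-03,
        5.01883383e-04, -9.49603030e-04,  8.95881374e-04]), 'effort': array([-3.28583292e-05, -5.87952375e+01,  6.42138273e-01, -2.91077185e+01,
       -5.36470371e-02,  1.83387136e-02,  1.38126179e-04]), 'ee_pos': array([0.27324721, 0.56155239, 0.2218329 ]), 'orientation': array([ 0.35381846,  1.54172246, -0.35627242]), 'contact_force': array([-0.25244687, -0.30097897,  0.16869156]), 'wrist_torque': array([-0.05116877, -0.02038076, -0.00584881]), 'gripper_width': 1.0006728146028896} 0.0187
scene {'fx': 515.8300713163587, 'fy': 515.8300713163587, 'cx': 318.1578432664686, 'cy': 189.34900799577815, 'world_to_cam': array([[ 0.81108174,  0.58481787, -0.01159633, -0.53594716],
       [ 0.37203527, -0.53106982, -0.76128484, -0.11241647],
       [-0.45137144,  0.61314998, -0.64831391,  1.45284382],
       [ 0.        ,  0.        ,  0.        ,  1.        ]])}
top {'fx': 415.627937637389, 'fy': 415.627937637389, 'cx': 315.18745875763346, 'cy': 203.3013982921186, 'world_to_cam': array([[-0.01120917, -0.99992055, -0.00576605,  0.06515385],
       [-0.97532135,  0.01220466, -0.22045253,  0.62181919],
       [ 0.22050539,  0.00315266, -0.97538066,  1.05935161],
       [ 0.        ,  0.        ,  0.        ,  1.        ]])}
wrist {'fx': 331.5291226162859, 'fy': 331.5291226162859, 'cx': 324.71268614795383, 'cy': 202.09663431445423, 'world_to_cam': array([[ 4.37468981e-01,  8.99233466e-01, -2.52800569e-04,
        -6.24574489e-01],
       [ 8.68287248e-01, -4.22340775e-01,  2.60202852e-01,
        -3.22100818e-02],
       [ 2.33876345e-01, -1.14050180e-01, -9.65553940e-01,
         3.89800978e-01],
       [ 0.00000000e+00,  0.00000000e+00,  0.00000000e+00,
         1.00000000e+00]])}
```

View pics/scene0.png

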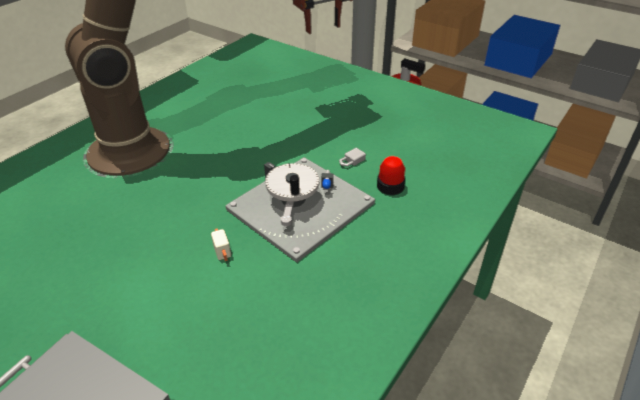

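View pics/top0.png

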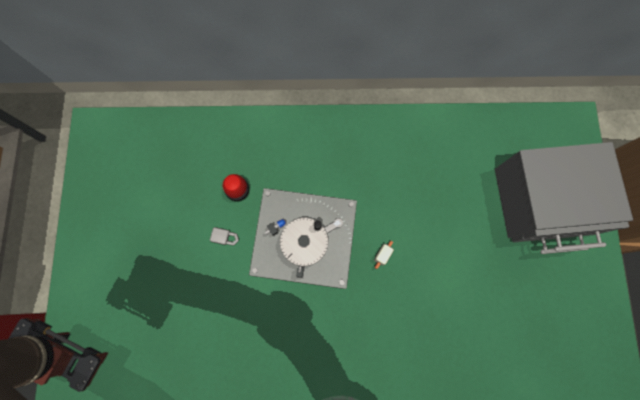

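View pics/wrist0.png

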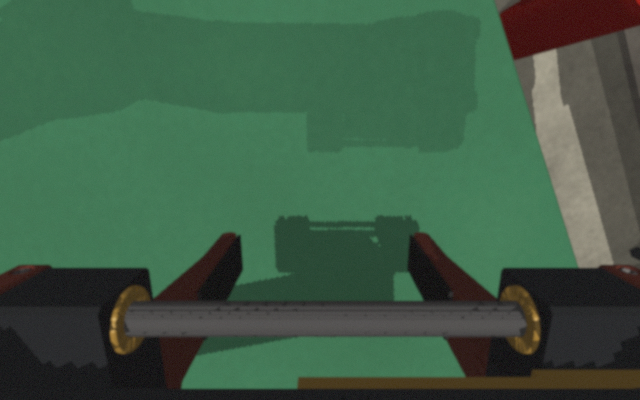

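```bash
python3 - <<'E'
import cv2
a=cv2.imread("pics/top0.png")[180:295,205:405]; cv2.imwrite("pics/topc.png",cv2.resize(a,None,fx=4,fy=4,interpolation=cv2.INTER_CUBIC))
a=cv2.imread("pics/scene0.png")[140:270,200:420]; cv2.imwrite("pics/scenec.png",cv2.resize(a,None,fx=3.6,fy=3.6,interpolation=cv2.INTER_CUBIC))
E
```

```text
(no output)
```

View pics/topc.png

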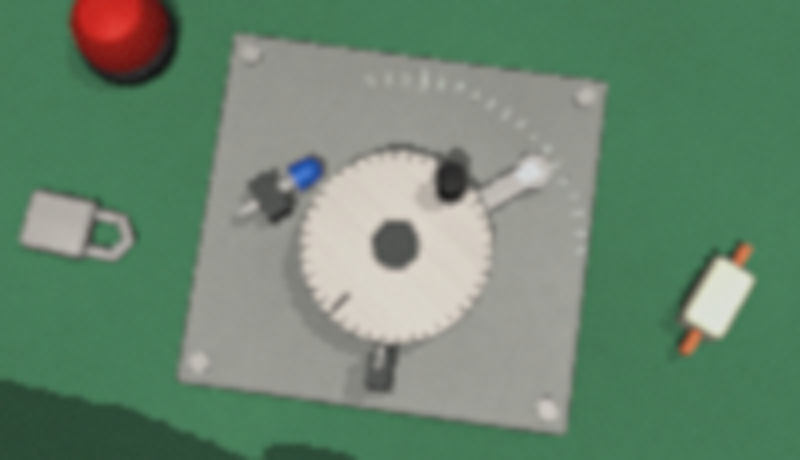

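View pics/scenec.png

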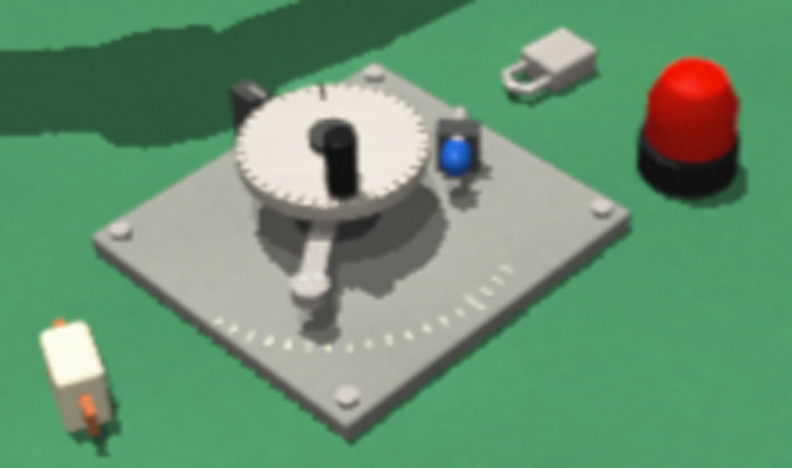

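```bash
cat > h.py <<'E'
import numpy as np, cv2
from workcell import manip
def proj(n,P,cal=None):
    c=cal or manip.calibration(n); P=np.atleast_2d(P); T=c["world_to_cam"]
    q=P@T[:3,:3].T+T[:3,3]; return np.c_[c["fx"]*q[:,0]/q[:,2]+c["cx"],c["fy"]*q[:,1]/q[:,2]+c["cy"]]
def ray(n,uv,z,cal=None):
    c=cal or manip.calibration(n); T=c["world_to_cam"]; R=T[:3,:3]; o=-R.T@T[:3,3]
    d=R.T@np.array([(uv[0]-c["cx"])/c["fx"],(uv[1]-c["cy"])/c["fy"],1]); return o+d*(z-o[2])/d[2]
E
python3 - <<'E'
from h import *
from scipy.optimize import least_squares
t=lambda u,v:(205+u/4,180+v/4)
s=lambda u,v:(200+u/3.6,140+v/3.6)
C=np.array([[145,140,16],[145,-130,16],[-105,-130,16],[-105,140,16]])/1000
T=np.array([t(236,36),t(606,85),t(566,433),t(180,380)])
S=np.array([s(630,213),s(349,428),s(95,238),s(376,65)])
def w(p,P):
    c,n=np.cos(p[2]),np.sin(p[2]); return np.c_[p[0]+c*P[:,0]-n*P[:,1],p[1]+n*P[:,0]+c*P[:,1],P[:,2]+p[3]]
for use in ("ts","t","s"):
    f=lambda p:np.concatenate(([(proj("top",w(p,C))-T).ravel()] if "t" in use else [])+([(proj("scene",w(p,C))-S).ravel()] if "s" in use else [])+[[p[3]*0]])
    r=least_squares(f,[.55,.05,0,0],x_scale=[.1,.1,.1,.1]); print(use,r.x,np.abs(r.fun).max())
    if use=="ts": p=r.x
z=p[3]
a=ray("top",t(395,244),z+.078);print("hub",a)
b=ray("top",t(342,302),z+.078);m=b
k=ray("top",t(449,162+0),z+.1255)
print("mark",b, b[:2]-p[:2],np.hypot(*(b[:2]-p[:2])))
print("knobtop",k,np.hypot(*(k[:2]-p[:2])))
print("ang mark+pi",np.arctan2(*-(m-a)[1::-1])-p[2],"knob",np.arctan2(*(k[:2]-p[:2])[::-1])-p[2])
e=ray("top",t(536,168),z+.052);print("armtip",np.hypot(*(e[:2]-p[:2])),np.arctan2(*(e[:2]-p[:2])[::-1])-p[2])
for nm,uv in (("lamp",t(122,40)),("fuse",t(718,297)),("pad",t(60,225))): print(nm,ray("top",uv,.03))
E
```

```text
ts [ 0.51978575  0.09039375 -0.14442246 -0.00801638] 1.770990874200777
t [ 0.51933783  0.08822496 -0.14479133 -0.0170899 ] 0.31945023153974716
s [ 0.5142929   0.1003934  -0.14535676 -0.01742085] 0.32439332736325355
hub [0.51999419 0.08936512 0.06998362]
mark [0.48193837 0.12456243 0.06998362] [-0.03784738  0.03416868] 0.05098944211466831
knobtop [0.56627133 0.05282438 0.11748362] 0.05976928036541002
ang mark+pi -0.6019730568329835 knob -0.5352948600103349
armtip 0.11188762161717034 -0.9124233580850731
lamp [0.67301999 0.28358109 0.03      ]
fuse [ 0.48625421 -0.13007635  0.03      ]
pad [0.54129679 0.32241957 0.03      ]
```

```bash
python3 - <<'E'
from h import *
from scipy.optimize import least_squares
t=lambda u,v:(205+u/4,180+v/4)
s=lambda u,v:(200+u/3.6,140+v/3.6)
C=np.array([[145,140,16],[145,-130,16],[-105,-130,16],[-105,140,16]])/1000
T=np.array([t(236,36),t(606,85),t(566,433),t(180,380)])
S=np.array([s(630,213),s(349,428),s(95,238),s(376,65)])
def w(p,P):
    c,n=np.cos(p[2]),np.sin(p[2]); return np.c_[p[0]+c*P[:,0]-n*P[:,1],p[1]+n*P[:,0]+c*P[:,1],P[:,2]]
for use in ("ts","t","s"):
    f=lambda p:np.concatenate(([(proj("top",w(p,C))-T).ravel()] if "t" in use else [])+([(proj("scene",w(p,C))-S).ravel()] if "s" in use else []))
    r=least_squares(f,[.55,.05,0],x_scale=[.1,.1,.1]); print(use,r.x,r.fun.round(1))
p=[.520,.089]
for nm,uv,n,z in (("hub",t(395,244),"top",.078),("mark",t(342,302),"top",.078),("knobtop",t(452,163),"top",.1255),("armtip",t(536,168),"top",.052),
  ("hubS",s(331,138),"scene",.078),("markS",s(322,91),"scene",.078),("knobtopS",s(339,131),"scene",.1255),("wheelL",s(236,140),"scene",.078),("wheelR",s(429,140),"scene",.078),
  ("wL",t(301,244),"top",.078),("wR",t(492,244),"top",.078)):
    a=ray(n,uv,z); d=a[:2]-p; print(nm,a,np.hypot(*d),np.arctan2(d[1],d[0])+.1445)
E
```

```text
ts [ 0.52134554  0.08784057 -0.14419692] [-0.3 -2.1  0.6 -2.4  0.4 -0.8 -0.9 -0.9  0.4 -1.2 -1.1 -0.7 -2.5 -1.3
 -1.1 -2.1]
t [ 0.51713671  0.08770621 -0.14480103] [-0.3 -0.7  0.7 -0.9  0.5  0.8 -0.9  0.7]
s [ 0.52578401  0.0862874  -0.14474833] [ 1.6 -0.1  0.1  0.6 -1.6 -0.2 -0.1 -1.2]
hub [0.51892813 0.08910917 0.078     ] 0.001077412093348611 3.1845956107717823
mark [0.48114945 0.12405015 0.078     ] 0.052324733179324304 2.552074982532176
knobtop [0.564133   0.05092768 0.1255    ] 0.058285706042100004 -0.5673052027608023
armtip [ 0.57336075 -0.00660318  0.052     ] 0.109486703676781 -0.9172188076778026
hubS [0.52028306 0.09015441 0.078     ] 0.0011886024840365493 1.4748429075609144
markS [0.48412828 0.12649043 0.078     ] 0.05188750017253537 2.478633355381168
knobtopS [0.55776887 0.0536874  0.1255    ] 0.05170558162534089 -0.6073008758821629
wheelL [0.47027611 0.05262615 0.078     ] 0.06160781096595861 -2.3655263131207325
wheelR [0.57437475 0.12546246 0.078     ] 0.06546849921791532 0.735204988625028
wL [0.51967185 0.15121681 0.078     ] 0.06221767118412369 1.7205705057291834
wR [0.51816119 0.02506201 0.078     ] 0.06396442235421738 -1.4550477390775767
```

```bash
python3 - <<'E'
from h import *
from scipy.spatial.transform import Rotation as R
s=manip.state(); M=R.from_rotvec(s["orientation"]).as_matrix(); print(M.round(3))
T=manip.calibration("wrist")["world_to_cam"]; o=-T[:3,:3].T@T[:3,3]; print("cam",o,"in tool",M.T@(o-s["ee_pos"])," fwd in tool",M.T@T[2,:3])
y=M[:,1]; print("yaw y",np.arctan2(y[1],y[0]))
E
```

```text
[[-0.     0.437  0.899]
 [-0.001  0.899 -0.437]
 [-1.    -0.001  0.   ]]
cam [0.21003434 0.59249152 0.38459713] in tool [-1.62583585e-01 -1.59934883e-04 -7.03472047e-02]  fwd in tool [9.65568396e-01 8.84381473e-04 2.60147824e-01]
yaw y 1.118028015657299
```

Emit:
send_rows([
  [0,0,-0.1,0.02,-0.044,0,-1],
  [0,0,-0.2,0.04,-0.088,0,-1],
  [0,0,-0.32,0.06,-0.132,0,-1],
  [0,0,-0.42,0.08,-0.175,0,-1],
  [0,0,-0.53,0.1,-0.22,0,-1],
  [0,0,-0.63,0.12,-0.263,0,-1],
  [0,0,-0.74,0.14,-0.307,0,-1],
  [0,0,-0.84,0.158,-0.35,0,-1],
  [0,0,-0.95,0.178,-0.395,0,-1],
  [0,0,-1.05,0.198,-0.438,0,-1],
  [0,0,-1.16,0.218,-0.482,0,-1],
  [0,0,-1.262,0.238,-0.526,0,-1],
  [0,0,-1.262,0.238,-0.526,0,-1],
  [0,0,-1.262,0.238,-0.526,0,-1],
  [0,0,-1.262,0.238,-0.526,0,-1],
], newtons=40)

```text
time: 2.02
ee_pos: [0.511, 0.0375, 0.2225]
orientation: [1.312, 1.14, -1.313]
contact_force: [0.8, 0.7, -0.6]
gripper_width: 1.002
```

```bash
python3 - <<'E'
from h import *
from scipy.spatial.transform import Rotation as R
s=manip.state(); print(s["time"],s["ee_pos"],s["contact_force"],s["qpos"],np.abs(s["joint_vel"]).max()); M=R.from_rotvec(s["orientation"]).as_matrix(); print(M.round(3))
import pickle
c=manip.calibration("wrist"); pickle.dump(c,open("c1.pkl","wb"))
im=manip.camera("wrist")[:,:,::-1]; cv2.imwrite("pics/w1.png",cv2.resize(im[0:250,120:520],None,fx=2,fy=2,interpolation=cv2.INTER_CUBIC))
E
```

```text
2.025 [0.51098005 0.03751824 0.22249827] [ 0.79593404  0.73649627 -0.57068067] [-0.57076219  0.22644202  0.48057569  1.89108062 -0.12034399  1.05256702
 -0.1819315 ] 0.003672894300331936
[[-0.     0.99  -0.141]
 [ 0.    -0.141 -0.99 ]
 [-1.    -0.001 -0.   ]]
```

View pics/w1.png

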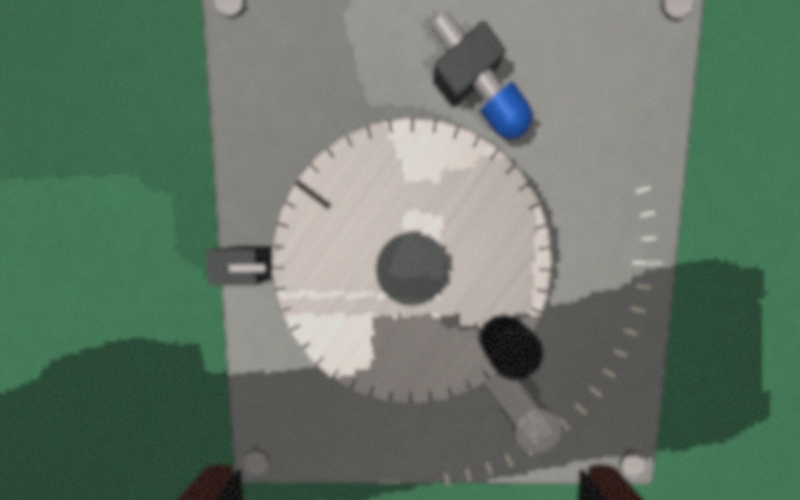

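```bash
python3 - <<'E'
from h import *
import pickle
c=pickle.load(open("c1.pkl","rb"))
q=lambda u,v:(120+u/2,v/2)
P={}
for nm,uv,z in (("wl",q(272,262),.078),("wr",q(551,262),.078),("wt",q(412,118),.078),("wb",q(412,402),.078),("mark_out",q(297,182),.078),("mark_in",q(329,206),.078),("idx",q(266,268),.078),("idx_out",q(230,267),.078),("zero_in",q(634,263),.016),("zero_out",q(661,264),.016),("knobtop",q(513,345),.1255),("armtip",q(538,431),.052)):
    P[nm]=ray("wrist",uv,z,c)[:2]
h=np.array([(P["wl"][0]+P["wr"][0])/2,(P["wt"][1]+P["wb"][1])/2]);print("hub",h, np.hypot(*(P["wl"]-P["wr"])),np.hypot(*(P["wt"]-P["wb"])))
for k,v in P.items():
    d=v-h; print(k,v.round(4),np.hypot(*d).round(4),np.arctan2(d[1],d[0]).round(4))
E
```

```text
hub [0.52014118 0.08920319] 0.1265141032465036 0.12626043632658485
wl [0.4575 0.1007] 0.0637 2.9608
wr [0.5828 0.0828] 0.0629 -0.1011
wt [0.5288 0.1517] 0.0631 1.4325
wb [0.5112 0.0267] 0.0631 -1.7129
mark_out [0.4751 0.133 ] 0.0628 2.3707
mark_in [0.4873 0.121 ] 0.0457 2.3724
idx [0.4543 0.0984] 0.0665 3.0026
idx_out [0.4382 0.1012] 0.0828 2.9968
zero_in [0.6399 0.071 ] 0.1211 -0.1508
zero_out [0.6544 0.0684] 0.1359 -0.1537
knobtop [0.5556 0.0567] 0.0482 -0.742
armtip [ 0.5737 -0.0051] 0.1084 -1.0541
```

Emit:
send_rows([
  [0,0,0,0.023,0.008,-0.02,-1],
  [0,0,0,0.046,0.0155,-0.04,-1],
  [0,0,0,0.046,0.0155,-0.065,-1],
  [0,0,0,0.046,0.0155,-0.09,-1],
  [0,0,0,0.046,0.0155,-0.11,-1],
  [0,0,0,0.046,0.0155,-0.13,-1],
  [0,0,0,0.046,0.0155,-0.13,-1],
  [0,0,0,0.046,0.0155,-0.13,-1],
])

```text
time: 3.08
ee_pos: [0.5578, 0.0521, 0.0933]
orientation: [1.314, 1.138, -1.313]
contact_force: [-0.2, 1.0, -0.3]
gripper_width: 1.001
```

```bash
python3 - <<'E'
from h import *
s=manip.state(); print(s["time"],s["ee_pos"],s["contact_force"])
im=manip.camera("wrist")[:,:,::-1]; cv2.imwrite("pics/w2.png",im)
E
```

```text
3.075 [0.55775667 0.05206286 0.09333617] [-0.21753881  0.95764086 -0.27677682]
```

View pics/w2.png

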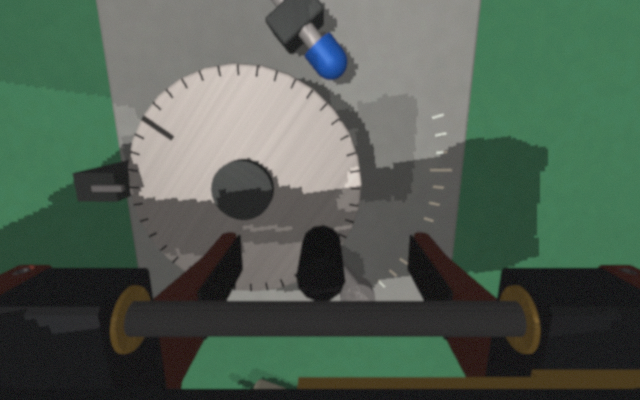

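Emit:
send_rows([
  [0,0,0,0,0,0,0.4],
  [0,0,0,0,0,0,0.7],
  [0,0,0,0,0,0,1],
  [0,0,0,0,0,0,1],
  [0,0,0,0,0,0,1],
  [0,0,0,0,0,0,1],
], newtons=30)

```text
time: 3.88
ee_pos: [0.5574, 0.0515, 0.0926]
orientation: [1.314, 1.138, -1.315]
contact_force: [0.3, 0.3, -1.1]
gripper_width: 0.358
```

```bash
python3 - <<'E'
from h import *
s=manip.state(); print(s["time"],s["ee_pos"],s["contact_force"],s["gripper_width"]*88)
c=manip.calibration("wrist"); print(proj("wrist",[[.5573,.0528,.1255],[.5573,.0528,.1035]],c))
im=manip.camera("wrist")[:,:,::-1]; cv2.imwrite("pics/w3.png",im)
E
```

```text
3.875 [0.55740208 0.05148683 0.09260435] [ 0.25378226  0.2520939  -1.14629449] 31.462649000788673
[[322.62483412 279.3234861 ]
 [322.89476691 257.84736898]]
```

View pics/w3.png

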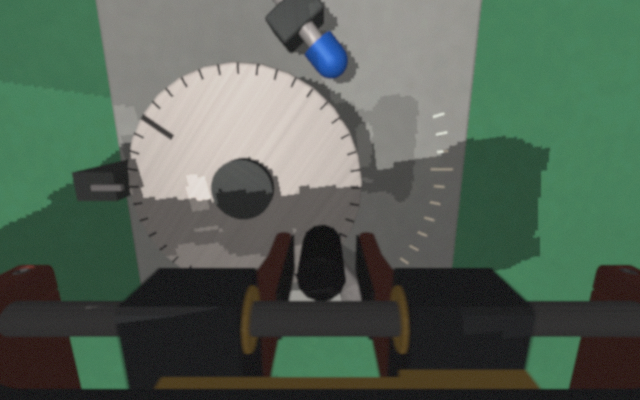

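Still closing (31 mm); a few more rows.

Emit:
send_rows([
  [0,0,0,0,0,0,1],
  [0,0,0,0,0,0,1],
  [0,0,0,0,0,0,1],
])

```text
time: 4.3
ee_pos: [0.5571, 0.0516, 0.0925]
orientation: [1.314, 1.138, -1.315]
contact_force: [-1.9, 1.2, 1.5]
gripper_width: 0.246
```

```bash
cat > st.py <<'E'
from h import *
import sys
H=np.array([.5200,.0892]); Y=-.144
def st():
    s=manip.state(); d=s["ee_pos"][:2]-H; a=np.arctan2(d[1],d[0]); f=s["contact_force"]
    er=np.array([np.cos(a),np.sin(a)]); et=np.array([-er[1],er[0]])
    print("t",round(s["time"],2),"ee",s["ee_pos"].round(4),"r",np.hypot(*d).round(4),"th",(a-Y).round(4),"Fr",(f[:2]@er).round(1),"Ft",(f[:2]@et).round(1),"Fz",f[2].round(1),"Mz",s["wrist_torque"][2].round(2),"w",round(s["gripper_width"]*88,1))
    return s
def plan(ths,r=.052):
    s=manip.state(); 
    for th in ths:
        p=H+r*np.array([np.cos(th+Y),np.sin(th+Y)])-s["ee_pos"][:2]; print(th,p.round(4))
E
python3 - <<'E'
from st import *
st(); plan(np.arange(-.6,1.0,.1))
E
```

```text
t 4.3 ee [0.5571 0.0516 0.0925] r 0.0528 th -0.648 Fr -2.1 Ft -0.5 Fz 1.5 Mz -0.03 w 21.7
-0.6 [0.0012 0.0024]
-0.5 [0.0045 0.0063]
-0.4 [0.0074 0.0107]
-0.30000000000000004 [0.0099 0.0152]
-0.20000000000000007 [0.0119 0.02  ]
-0.10000000000000009 [0.0134 0.025 ]
-1.1102230246251565e-16 [0.0144 0.0301]
0.09999999999999987 [0.0149 0.0353]
0.19999999999999984 [0.0148 0.0405]
0.2999999999999998 [0.0143 0.0456]
0.3999999999999998 [0.0132 0.0507]
0.49999999999999967 [0.0117 0.0557]
0.5999999999999998 [0.0096 0.0605]
0.6999999999999998 [0.0071 0.065 ]
0.7999999999999997 [0.0041 0.0693]
0.8999999999999996 [0.0008 0.0732]
```

Emit:
send_rows([
  [0,0,0,0.0012,0.0024,0,1],
  [0,0,0,0.0045,0.0063,0,1],
  [0,0,0,0.0074,0.0107,0,1],
  [0,0,0,0.0099,0.0152,0,1],
  [0,0,0,0.0119,0.02,0,1],
  [0,0,0,0.0134,0.025,0,1],
  [0,0,0,0.0144,0.0301,0,1],
  [0,0,0,0.0144,0.0301,0,1],
  [0,0,0,0.0144,0.0301,0,1],
])

```text
time: 5.42
ee_pos: [0.5707, 0.0825, 0.0924]
orientation: [1.313, 1.14, -1.316]
contact_force: [-6.1, -0.6, 4.3]
gripper_width: 0.243
```

```bash
python3 - <<'E'
from st import *
st(); plan(np.arange(0.1,1.1,.1))
import pickle
pickle.dump(manip.calibration("wrist"),open("c4.pkl","wb"))
im=manip.camera("wrist")[:,:,::-1]; cv2.imwrite("pics/w4.png",cv2.resize(im[0:290,80:480],None,fx=2,fy=2,interpolation=cv2.INTER_CUBIC))
E
```

```text
t 5.42 ee [0.5707 0.0825 0.0924] r 0.0511 th 0.0134 Fr -5.9 Ft -1.4 Fz 4.3 Mz 0.03 w 21.4
0.1 [0.0013 0.0044]
0.2 [0.0013 0.0096]
0.30000000000000004 [0.0007 0.0147]
0.4 [-0.0004  0.0198]
0.5 [-0.0019  0.0248]
0.6 [-0.004   0.0296]
0.7000000000000001 [-0.0065  0.0341]
0.8 [-0.0094  0.0384]
0.9 [-0.0128  0.0423]
1.0 [-0.0166  0.0459]
```

View pics/w4.png

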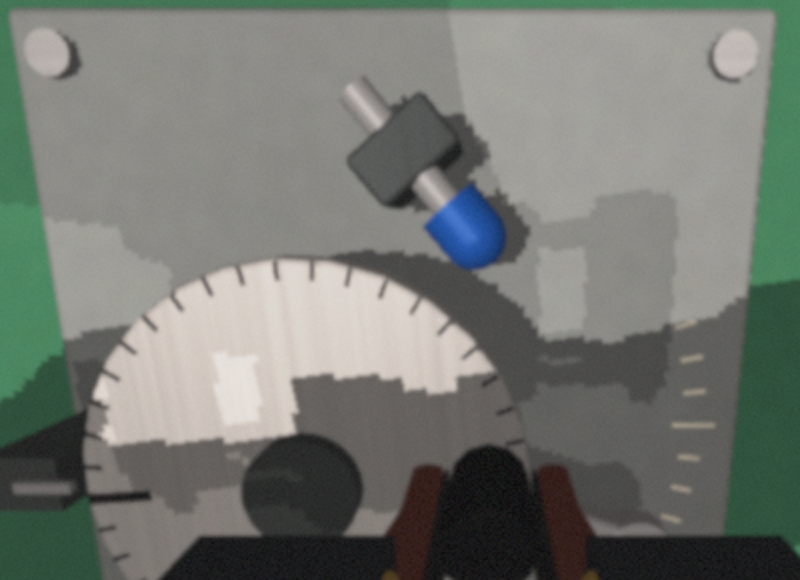

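Emit:
send_rows([
  [0,0,0,0.0004,0.0044,0,1],
  [0,0,0,0.0003,0.0096,0,1],
  [0,0,0,-0.0003,0.0147,0,1],
  [0,0,0,-0.0014,0.0198,0,1],
  [0,0,0,-0.0029,0.0248,0,1],
  [0,0,0,-0.005,0.0296,0,1],
  [0,0,0,-0.0075,0.0341,0,1],
])

```text
time: 6.35
ee_pos: [0.5633, 0.1139, 0.0924]
orientation: [1.312, 1.137, -1.318]
contact_force: [-6.6, -7.5, 3.9]
gripper_width: 0.243
```

```bash
python3 - <<'E'
from st import *
st(); plan(np.arange(0.7,1.3,.05))
E
```

```text
t 6.35 ee [0.5633 0.1139 0.0924] r 0.0498 th 0.6619 Fr -9.5 Ft -3.2 Fz 3.9 Mz 0.04 w 21.4
0.7 [0.0009 0.0028]
0.75 [-0.0006  0.0049]
0.8 [-0.0021  0.007 ]
0.8500000000000001 [-0.0037  0.0091]
0.9000000000000001 [-0.0055  0.011 ]
0.9500000000000002 [-0.0073  0.0128]
1.0000000000000002 [-0.0092  0.0146]
1.0500000000000003 [-0.0112  0.0163]
1.1000000000000003 [-0.0133  0.0178]
1.1500000000000004 [-0.0155  0.0192]
1.2000000000000004 [-0.0177  0.0206]
1.2500000000000004 [-0.02    0.0218]
1.3000000000000005 [-0.0224  0.0229]
```

```bash
python3 - <<'E'
from st import *
import pickle
c=pickle.load(open("c4.pkl","rb"))
q=lambda u,v:(80+u/2,v/2)
P={}
for nm,uv,z in (("mark_out",q(92,498),.078),("mark_in",q(150,495),.078),("idx",q(75,488),.078),("idx_out",q(12,488),.078),("zero_in",q(672,425),.016),("zero_out",q(714,426),.016),("wl",q(86,470),.078),("wt",q(296,258),.078),("hubL",q(242,490),.085),("hubR",q(362,490),.085),("knobtopL",q(452,480),.1255),("knobtopR",q(530,480),.1255)):
    v=ray("wrist",uv,z,c)[:2]; d=v-H; print(nm,v.round(4),np.hypot(*d).round(4),(np.arctan2(d[1],d[0])-Y).round(4))
im=cv2.imread("pics/w4.png")[400:580,0:400]; cv2.imwrite("pics/w4c.png",cv2.resize(im,None,fx=2,fy=2,interpolation=cv2.INTER_CUBIC))
E
```

```text
mark_out [0.4573 0.0939] 0.0629 3.2103
mark_in [0.4741 0.0925] 0.046 3.2145
idx [0.4534 0.0976] 0.0672 3.16
idx_out [0.4354 0.1002] 0.0853 3.1565
zero_in [0.6388 0.0711] 0.1202 -0.0069
zero_out [0.6544 0.0685] 0.136 -0.0088
wl [0.4581 0.1025] 0.0633 3.0743
wt [0.5301 0.1517] 0.0633 1.5541
hubL [0.5039 0.0927] 0.0165 3.0734
hubR [0.5366 0.088 ] 0.0166 0.0715
knobtopL [0.5664 0.1029] 0.0483 0.4304
knobtopR [0.5825 0.1005] 0.0635 0.3237
```

View pics/w4c.png

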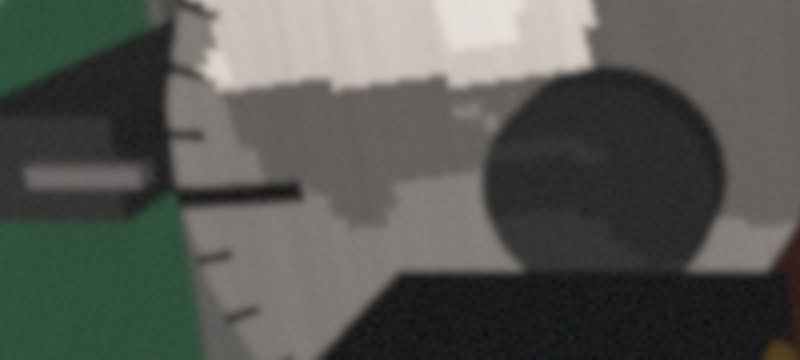

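```bash
cat >> st.py <<'E'
H=np.array([.5190,.0864])
def planc(cmd,ths,r=.052):
    for th in ths:
        p=H+r*np.array([np.cos(th+Y),np.sin(th+Y)]); print(round(th,4),"cmd",p.round(5),"shift",(p-cmd).round(4))
E
python3 - <<'E'
from st import *
st(); planc([.56415,.11525],np.arange(.7,1.0,.05))
E
```

```text
t 6.35 ee [0.5633 0.1139 0.0924] r 0.0521 th 0.6991 Fr -9.6 Ft -2.9 Fz 3.9 Mz 0.04 w 21.4
0.7 cmd [0.56317 0.11385] shift [-0.001  -0.0014]
0.75 cmd [0.56174 0.11602] shift [-0.0024  0.0008]
0.8 cmd [0.56021 0.11812] shift [-0.0039  0.0029]
0.85 cmd [0.55857 0.12014] shift [-0.0056  0.0049]
0.9 cmd [0.55683 0.12207] shift [-0.0073  0.0068]
0.95 cmd [0.555   0.12392] shift [-0.0091  0.0087]
1.0 cmd [0.55308 0.12567] shift [-0.0111  0.0104]
```

Emit:
send_rows([
  [0,0,0,-0.0022,0.0008,0,1],
  [0,0,0,-0.0039,0.0029,0,1],
  [0,0,0,-0.0056,0.0049,0,1],
  [0,0,0,-0.0073,0.0068,0,1],
  [0,0,0,-0.0091,0.0087,0,1],
])

```text
time: 6.98
ee_pos: [0.5558, 0.1232, 0.0926]
orientation: [1.314, 1.135, -1.315]
contact_force: [-0.8, -5.7, -0.5]
gripper_width: 0.243
```

```bash
python3 - <<'E'
from st import *
st(); planc([.55505,.12395],np.arange(.95,1.25,.02))
E
```

```text
t 6.97 ee [0.5558 0.1232 0.0926] r 0.0521 th 0.9294 Fr -4.6 Ft -3.5 Fz -0.5 Mz -0.02 w 21.4
0.95 cmd [0.555   0.12392] shift [-0. -0.]
0.97 cmd [0.55425 0.12463] shift [-0.0008  0.0007]
0.99 cmd [0.55348 0.12533] shift [-0.0016  0.0014]
1.01 cmd [0.55269 0.12601] shift [-0.0024  0.0021]
1.03 cmd [0.55189 0.12668] shift [-0.0032  0.0027]
1.05 cmd [0.55108 0.12733] shift [-0.004   0.0034]
1.07 cmd [0.55025 0.12796] shift [-0.0048  0.004 ]
1.09 cmd [0.54942 0.12858] shift [-0.0056  0.0046]
1.11 cmd [0.54857 0.12918] shift [-0.0065  0.0052]
1.13 cmd [0.54771 0.12976] shift [-0.0073  0.0058]
1.15 cmd [0.54683 0.13032] shift [-0.0082  0.0064]
1.17 cmd [0.54595 0.13087] shift [-0.0091  0.0069]
1.19 cmd [0.54505 0.1314 ] shift [-0.01    0.0075]
1.21 cmd [0.54415 0.13191] shift [-0.0109  0.008 ]
1.23 cmd [0.54323 0.13241] shift [-0.0118  0.0085]
1.25 cmd [0.54231 0.13288] shift [-0.0127  0.0089]
```

Emit:
send_rows([
  [0,0,0,-0.0008,0.0007,0,1],
  [0,0,0,-0.0016,0.0014,0,1],
  [0,0,0,-0.0024,0.0021,0,1],
])

```text
time: 7.35
ee_pos: [0.5536, 0.1253, 0.0926]
orientation: [1.315, 1.135, -1.315]
contact_force: [-0.1, -6.0, -0.9]
gripper_width: 0.246
```

```bash
python3 -c "
from st import *
st()"
```

```text
t 7.35 ee [0.5536 0.1253 0.0926] r 0.0521 th 0.9889 Fr -4.5 Ft -3.9 Fz -0.9 Mz -0.03 w 21.7
```

Emit:
send_rows([
  [0,0,0,-0.0008,0.0006,0,1],
  [0,0,0,-0.0012,0.001,0,1],
])

```text
time: 7.6
ee_pos: [0.5522, 0.1265, 0.0926]
orientation: [1.315, 1.136, -1.315]
contact_force: [-1.4, -5.5, -1.9]
gripper_width: 0.244
```

```bash
python3 -c "
from st import *
st()"
```

```text
t 7.6 ee [0.5522 0.1265 0.0926] r 0.0521 th 1.0232 Fr -5.1 Ft -2.4 Fz -1.9 Mz 0.07 w 21.5
```

Emit:
send_rows([
  [0,0,0,-0.0004,0.0003,0,1],
  [0,0,0,-0.0008,0.0006,0,1],
])

```text
time: 7.85
ee_pos: [0.5515, 0.1272, 0.0926]
orientation: [1.315, 1.136, -1.315]
contact_force: [-1.0, -5.2, -1.2]
gripper_width: 0.239
```

```bash
python3 -c "
from st import *
st()"
```

```text
t 7.85 ee [0.5515 0.1272 0.0926] r 0.0521 th 1.0422 Fr -4.7 Ft -2.5 Fz -1.2 Mz -0.04 w 21.1
```

Emit:
send_rows([
  [0,0,0,-0.0004,0.0003,0,1],
  [0,0,0,-0.0008,0.0006,0,1],
])

```text
time: 8.1
ee_pos: [0.5507, 0.1278, 0.0926]
orientation: [1.315, 1.136, -1.315]
contact_force: [-1.0, -4.4, -0.8]
gripper_width: 0.245
```

```bash
python3 -c "
from st import *
st()"
```

```text
t 8.1 ee [0.5507 0.1278 0.0926] r 0.0521 th 1.0614 Fr -4.1 Ft -1.9 Fz -0.8 Mz -0.0 w 21.6
```

Emit:
send_rows([
  [0,0,0,-0.0004,0.0003,0,1],
  [0,0,0,-0.0008,0.0006,0,1],
])

```text
time: 8.35
ee_pos: [0.5499, 0.1284, 0.0926]
orientation: [1.315, 1.135, -1.315]
contact_force: [0.3, -4.9, -0.8]
gripper_width: 0.242
```

```bash
python3 -c "
from st import *
st()"
```

```text
t 8.35 ee [0.5499 0.1284 0.0926] r 0.0521 th 1.0798 Fr -3.8 Ft -3.2 Fz -0.8 Mz -0.0 w 21.3
```

Emit:
send_rows([
  [0,0,0,-0.0004,0.0003,0,1],
  [0,0,0,-0.0008,0.0006,0,1],
])

```text
time: 8.6
ee_pos: [0.5492, 0.1289, 0.0926]
orientation: [1.315, 1.135, -1.315]
contact_force: [0.6, -4.8, -0.4]
gripper_width: 0.245
```

```bash
python3 -c "
from st import *
st()"
```

```text
t 8.6 ee [0.5492 0.1289 0.0926] r 0.0522 th 1.0978 Fr -3.6 Ft -3.3 Fz -0.4 Mz 0.03 w 21.6
```

Emit:
send_rows([
  [0,0,0,-0.0004,0.0003,0,1],
  [0,0,0,-0.0008,0.0005,0,1],
])

```text
time: 8.85
ee_pos: [0.5484, 0.1295, 0.0926]
orientation: [1.315, 1.135, -1.315]
contact_force: [-0.2, -4.2, -1.6]
gripper_width: 0.247
```

```bash
python3 -c "
from st import *
st()"
```

```text
t 8.85 ee [0.5484 0.1295 0.0926] r 0.0522 th 1.1158 Fr -3.6 Ft -2.2 Fz -1.6 Mz 0.02 w 21.8
```

Emit:
send_rows([
  [0,0,0,-0.0004,0.0002,0,1],
  [0,0,0,-0.0008,0.0005,0,1],
])

```text
time: 9.1
ee_pos: [0.5475, 0.1301, 0.0926]
orientation: [1.315, 1.136, -1.315]
contact_force: [0.2, -5.4, -0.7]
gripper_width: 0.241
```

```bash
python3 -c "
from st import *
st()"
```

```text
t 9.1 ee [0.5475 0.1301 0.0926] r 0.0522 th 1.137 Fr -4.4 Ft -3.2 Fz -0.7 Mz -0.02 w 21.2
```

Emit:
send_rows([
  [0,0,0,-0.0004,0.0002,0,1],
  [0,0,0,-0.0008,0.0005,0,1],
])

```text
time: 9.35
ee_pos: [0.5467, 0.1306, 0.0926]
orientation: [1.315, 1.136, -1.315]
contact_force: [-0.1, -5.8, -0.9]
gripper_width: 0.241
```

```bash
python3 -c "
from st import *
st()"
```

```text
t 9.35 ee [0.5467 0.1306 0.0926] r 0.0522 th 1.1553 Fr -5.0 Ft -3.0 Fz -0.9 Mz 0.04 w 21.2
```

Emit:
send_rows([
  [0,0,0,-0.0004,0.0002,0,1],
  [0,0,0,-0.0008,0.0005,0,1],
])

```text
time: 9.6
ee_pos: [0.5461, 0.131, 0.0926]
orientation: [1.315, 1.135, -1.314]
contact_force: [1.1, -5.6, -2.9]
gripper_width: 0.245
```

```bash
python3 -c "
from st import *
st()
im=manip.camera('wrist')[:,:,::-1]; cv2.imwrite('pics/w5.png',cv2.resize(im[0:290,80:480],None,fx=2,fy=2,interpolation=cv2.INTER_CUBIC))
"
```

```text
t 9.6 ee [0.5461 0.131  0.0926] r 0.0522 th 1.1692 Fr -4.2 Ft -3.9 Fz -2.9 Mz -0.02 w 21.6
```

View pics/w5.png

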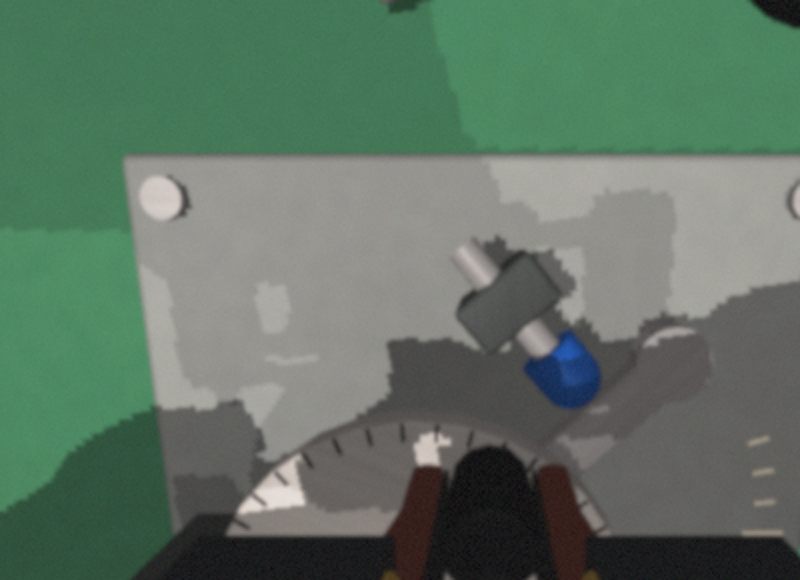

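Emit:
send_rows([
  [0,0,0,-0.0004,0.0003,0,1],
  [0,0,0,-0.0004,0.0003,0,1],
])

```text
time: 9.9
ee_pos: [0.5459, 0.1311, 0.0926]
orientation: [1.315, 1.135, -1.314]
contact_force: [0.6, -6.3, -2.6]
gripper_width: 0.244
```

```bash
python3 -c "
from st import *
st()"
```

```text
t 9.9 ee [0.5459 0.1311 0.0926] r 0.0522 th 1.1733 Fr -5.1 Ft -3.8 Fz -2.6 Mz -0.03 w 21.5
```

Emit:
send_rows([
  [0,0,0,-0.0004,0.0002,0,1],
  [0,0,0,-0.0004,0.0002,0,1],
])

```text
time: 10.15
ee_pos: [0.5458, 0.1312, 0.0927]
orientation: [1.315, 1.134, -1.314]
contact_force: [2.5, -5.9, -2.9]
gripper_width: 0.242
```

```bash
python3 -c "
from st import *
st()"
```

```text
t 10.15 ee [0.5458 0.1312 0.0927] r 0.0522 th 1.176 Fr -3.8 Ft -5.2 Fz -2.9 Mz -0.03 w 21.3
```

Emit:
send_rows([
  [0,0,0,-0.0004,0.0003,0,1],
  [0,0,0,-0.0008,0.0005,0,1],
  [0,0,0,-0.0008,0.0005,0,1],
])

```text
time: 10.52
ee_pos: [0.5455, 0.1314, 0.0927]
orientation: [1.316, 1.133, -1.314]
contact_force: [3.8, -7.5, -4.5]
gripper_width: 0.245
```

```bash
python3 -c "
from st import *
st()"
```

```text
t 10.53 ee [0.5455 0.1314 0.0927] r 0.0522 th 1.1831 Fr -4.5 Ft -7.1 Fz -4.5 Mz -0.04 w 21.6
```

Emit:
send_rows([
  [0,0,0,-0.0004,0.0002,0,1],
  [0,0,0,-0.0008,0.0005,0,1],
  [0,0,0,-0.0008,0.0005,0,1],
])

```text
time: 10.9
ee_pos: [0.5451, 0.1315, 0.0927]
orientation: [1.316, 1.132, -1.313]
contact_force: [5.5, -7.4, -5.4]
gripper_width: 0.245
```

```bash
python3 -c "
from st import *
st()"
```

```text
t 10.9 ee [0.5451 0.1315 0.0927] r 0.0522 th 1.1899 Fr -3.7 Ft -8.5 Fz -5.4 Mz 0.02 w 21.6
```

Emit:
send_rows([
  [0,0,0,-0.0005,0.0003,0,1],
  [0,0,0,-0.001,0.0006,0,1],
  [0,0,0,-0.0015,0.0009,0,1],
  [0,0,0,-0.0017,0.001,0,1],
  [0,0,0,-0.0017,0.001,0,1],
])

```text
time: 11.52
ee_pos: [0.5446, 0.1319, 0.0928]
orientation: [1.317, 1.13, -1.312]
contact_force: [8.8, -9.9, -8.4]
gripper_width: 0.249
```

```bash
python3 -c "
from st import *
st()"
```

```text
t 11.53 ee [0.5446 0.1319 0.0928] r 0.0522 th 1.2022 Fr -4.3 Ft -12.5 Fz -8.4 Mz -0.01 w 21.9
```

Emit:
send_rows([
  [0,0,0,-0.0005,0.0003,0,1],
  [0,0,0,-0.001,0.0006,0,1],
  [0,0,0,-0.0014,0.0008,0,1],
  [0,0,0,-0.0014,0.0008,0,1],
])

```text
time: 12.02
ee_pos: [0.544, 0.1322, 0.0929]
orientation: [1.318, 1.128, -1.312]
contact_force: [12.9, -9.8, -10.2]
gripper_width: 0.242
```

```bash
python3 -c "
from st import *
st()"
```

```text
t 12.03 ee [0.544  0.1322 0.0929] r 0.0522 th 1.2147 Fr -2.4 Ft -16.0 Fz -10.2 Mz -0.02 w 21.3
```

Emit:
send_rows([
  [0,0,0,0,0,0,1],
  [0,0,0,0,0,0,1],
  [0,0,0,0,0,0,1],
])

```text
time: 12.4
ee_pos: [0.544, 0.1322, 0.0928]
orientation: [1.318, 1.128, -1.312]
contact_force: [11.5, -10.3, -10.8]
gripper_width: 0.244
```

```bash
python3 -c "
from st import *
st()"
```

```text
t 12.4 ee [0.544  0.1322 0.0928] r 0.0522 th 1.2155 Fr -3.5 Ft -15.0 Fz -10.8 Mz -0.06 w 21.5
```

Emit:
send_rows([
  [0,0,0,0,0,0,1],
  [0,0,0,0,0,0,1],
  [0,0,0,0,0,0,1],
])

```text
time: 12.78
ee_pos: [0.544, 0.1322, 0.0929]
orientation: [1.318, 1.128, -1.312]
contact_force: [11.3, -10.5, -10.6]
gripper_width: 0.245
```

```bash
python3 -c "
from st import *
st(); planc([.53955,.13475],np.arange(1.2,-0.05,-.1))"
```

```text
t 12.78 ee [0.544  0.1322 0.0929] r 0.0522 th 1.2149 Fr -3.8 Ft -14.9 Fz -10.6 Mz -0.03 w 21.6
1.2 cmd [0.5446  0.13166] shift [ 0.0051 -0.0031]
1.1 cmd [0.54899 0.12888] shift [ 0.0094 -0.0059]
1.0 cmd [0.55308 0.12567] shift [ 0.0135 -0.0091]
0.9 cmd [0.55683 0.12207] shift [ 0.0173 -0.0127]
0.8 cmd [0.56021 0.11812] shift [ 0.0207 -0.0166]
0.7 cmd [0.56317 0.11385] shift [ 0.0236 -0.0209]
0.6 cmd [0.56569 0.1093 ] shift [ 0.0261 -0.0255]
0.5 cmd [0.56774 0.10452] shift [ 0.0282 -0.0302]
0.4 cmd [0.56931 0.09957] shift [ 0.0298 -0.0352]
0.3 cmd [0.57037 0.09448] shift [ 0.0308 -0.0403]
0.2 cmd [0.57092 0.08931] shift [ 0.0314 -0.0454]
0.1 cmd [0.57095 0.08411] shift [ 0.0314 -0.0506]
-0.0 cmd [0.57046 0.07894] shift [ 0.0309 -0.0558]
```

Emit:
send_rows([
  [0,0,0,0.0051,-0.0031,0,1],
  [0,0,0,0.0094,-0.0059,0,1],
  [0,0,0,0.0135,-0.0091,0,1],
  [0,0,0,0.0173,-0.0127,0,1],
  [0,0,0,0.0207,-0.0166,0,1],
  [0,0,0,0.0236,-0.0209,0,1],
  [0,0,0,0.0261,-0.0255,0,1],
  [0,0,0,0.0282,-0.0302,0,1],
  [0,0,0,0.0298,-0.0352,0,1],
  [0,0,0,0.0308,-0.0403,0,1],
  [0,0,0,0.0314,-0.0454,0,1],
  [0,0,0,0.0314,-0.0454,0,1],
])

```text
time: 14.28
ee_pos: [0.5705, 0.0912, 0.0925]
orientation: [1.314, 1.14, -1.314]
contact_force: [-4.7, 1.3, 1.2]
gripper_width: 0.247
```

```bash
cat > look.py <<'E'
from st import *
import pickle,sys
n=sys.argv[1]; st()
pickle.dump(manip.calibration("wrist"),open(n+".pkl","wb"))
im=manip.camera("wrist")[:,:,::-1]; cv2.imwrite("pics/%s_full.png"%n,im)
cv2.imwrite("pics/%s.png"%n,cv2.resize(im[170:280,60:260],None,fx=4,fy=4,interpolation=cv2.INTER_CUBIC))
E
python3 look.py r1; python3 -c "
from st import *
planc([.57095,.08935],[.18,.16,.14,.12,.1,.08,.06,.04,.02,0])"
```

```text
t 14.28 ee [0.5705 0.0912 0.0925] r 0.0517 th 0.2369 Fr -4.6 Ft 1.8 Fz 1.2 Mz 0.04 w 21.7
0.18 cmd [0.57097 0.08827] shift [ 0.     -0.0011]
0.16 cmd [0.57099 0.08723] shift [ 0.     -0.0021]
0.14 cmd [0.571   0.08619] shift [ 0.     -0.0032]
0.12 cmd [0.57099 0.08515] shift [ 0.     -0.0042]
0.1 cmd [0.57095 0.08411] shift [-0.     -0.0052]
0.08 cmd [0.57089 0.08307] shift [-0.0001 -0.0063]
0.06 cmd [0.57082 0.08204] shift [-0.0001 -0.0073]
0.04 cmd [0.57072 0.081  ] shift [-0.0002 -0.0083]
0.02 cmd [0.5706  0.07997] shift [-0.0003 -0.0094]
0 cmd [0.57046 0.07894] shift [-0.0005 -0.0104]
```

View pics/r1.png

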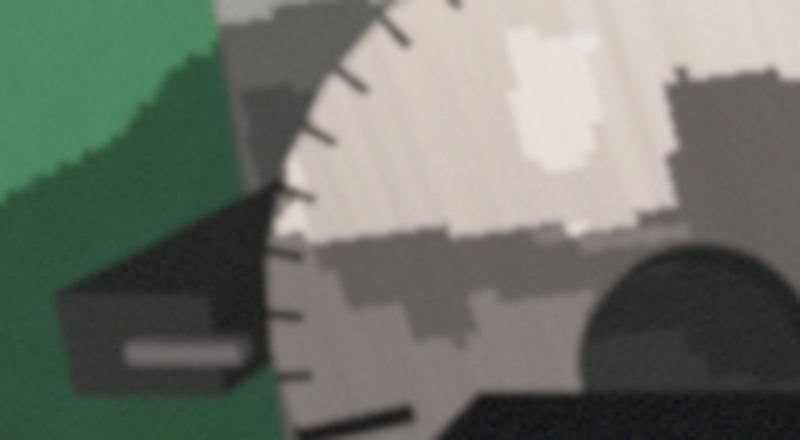

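```bash
cat > ma.py <<'E'
from st import *
import pickle,sys
def an(n,pts,off=(60,170),k=4):
    c=pickle.load(open(n+".pkl","rb")); A={}
    Hw=np.array([.5200,.0890])
    for nm,u,v in pts:
        p=ray("wrist",(off[0]+u/k,off[1]+v/k),.078,c)[:2]; d=p-Hw; A[nm]=np.arctan2(d[1],d[0])%6.2832; print(nm,p.round(4),np.hypot(*d).round(4),A[nm].round(4),(A[nm]-Y-np.pi).round(4))
E
python3 -c "
from ma import *
an('r1',[('mo',302,430),('mi',411,412),('i1',128,352),('i2',245,352)])"
```

```text
mo [0.4574 0.0843] 0.0628 3.2166 0.219
mi [0.4741 0.0848] 0.0461 3.2318 0.2342
i1 [0.436 0.1  ] 0.0847 3.012 0.0144
i2 [0.4528 0.0975] 0.0678 3.0152 0.0176
```

Emit:
send_rows([
  [0,0,0,0,-0.0015,0,1],
  [0,0,0,0,-0.003,0,1],
  [0,0,0,0,-0.0045,0,1],
  [0,0,0,-0.0001,-0.006,0,1],
  [0,0,0,-0.0001,-0.007,0,1],
  [0,0,0,-0.0001,-0.007,0,1],
  [0,0,0,-0.0001,-0.007,0,1],
])

```text
time: 15.2
ee_pos: [0.5706, 0.0842, 0.0925]
orientation: [1.314, 1.14, -1.314]
contact_force: [-4.8, 3.4, 1.0]
gripper_width: 0.243
```

```bash
python3 look.py r2
```

```text
t 15.2 ee [0.5706 0.0842 0.0925] r 0.0517 th 0.1023 Fr -5.0 Ft 3.2 Fz 1.0 Mz -0.0 w 21.4
```

View pics/r2.png

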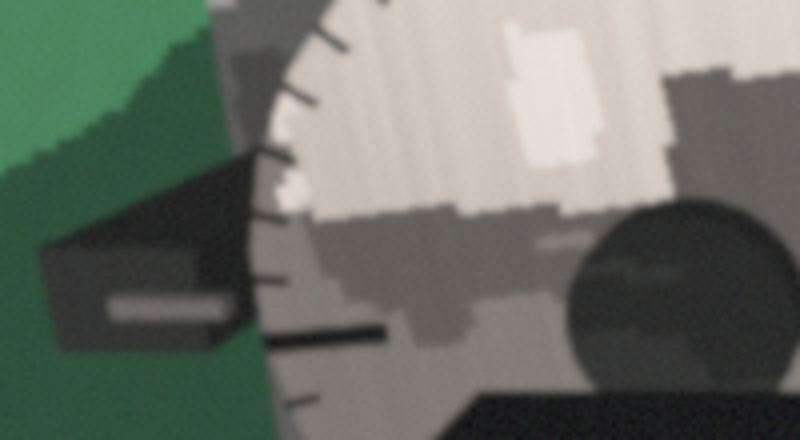

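```bash
python3 -c "
from ma import *
an('r2',[('mo',266,342),('mi',386,333),('i1',108,308),('i2',232,308),('t1',255,277),('hubL',568,310)])"
```

```text
mo [0.4564 0.0917] 0.0636 3.0995 0.1019
mi [0.474  0.0906] 0.046 3.1073 0.1097
i1 [0.4355 0.1   ] 0.0852 3.0119 0.0144
i2 [0.4532 0.0975] 0.0674 3.0153 0.0177
t1 [0.4578 0.1016] 0.0634 2.9414 -0.0562
hubL [0.5009 0.0903] 0.0192 3.0723 0.0747
```

Emit:
send_rows([
  [0,0,0,-0.0001,-0.001,0,1],
  [0,0,0,-0.0001,-0.002,0,1],
  [0,0,0,-0.0002,-0.003,0,1],
  [0,0,0,-0.0003,-0.0038,0,1],
  [0,0,0,-0.0003,-0.0038,0,1],
  [0,0,0,-0.0003,-0.0038,0,1],
])

```text
time: 16.0
ee_pos: [0.5703, 0.0804, 0.0925]
orientation: [1.314, 1.14, -1.314]
contact_force: [-4.3, 3.4, -0.1]
gripper_width: 0.244
```

```bash
python3 look.py r3
```

```text
t 16.0 ee [0.5703 0.0804 0.0925] r 0.0517 th 0.0285 Fr -4.7 Ft 2.9 Fz -0.1 Mz 0.04 w 21.5
```

View pics/r3.png

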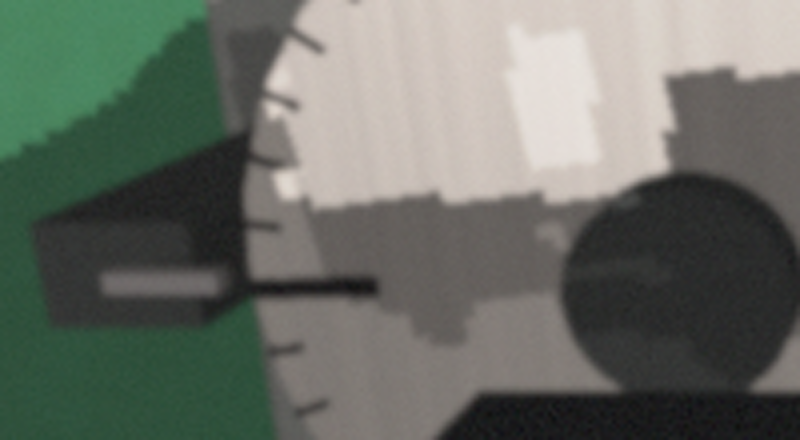

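```bash
cat > cen.py <<'E'
from ma import *
def run(n,ir,mr,vi,vm):
    g=cv2.cvtColor(cv2.imread("pics/%s_full.png"%n),cv2.COLOR_BGR2GRAY).astype(float)
    out=[]
    for nm,(a,b),(v0,v1),s in (("idx",ir,vi,1),("mark",mr,vm,-1)):
        us=np.arange(a,b); vs=np.arange(v0,v1); W=s*g[v0:v1,a:b]; W=W-np.median(W,axis=0); W=np.clip(W-.3*W.max(0),0,None)
        c=(W*vs[:,None]).sum(0)/W.sum(0); k=np.polyfit(us,c,1); print(nm,c.round(1))
        for u in (a,b-1): out.append((nm,u,np.polyval(k,u)))
    an(n,out,(0,0),1)
E
python3 -c "
from cen import *
run('r3',(87,114),(125,152),(234,249),(236,247))"
```

```text
idx [240.4 240.5 240.5 240.5 240.5 240.4 240.4 240.4 240.4 240.5 240.5 240.5
 240.5 240.5 240.5 240.5 240.5 240.5 240.5 240.5 240.5 240.5 240.4 240.4
 240.5 240.5 240.6]
mark [241.7 241.6 241.7 241.7 241.7 241.7 241.7 241.6 241.5 241.5 241.4 241.4
 241.5 241.4 241.4 241.4 241.4 241.3 241.  241.  241.  241.  241.1 241.3
 241.4 241.2 241.2]
idx [0.4365 0.1001] 0.0842 3.0096 0.012
idx [0.4512 0.0979] 0.0693 3.0122 0.0146
mark [0.4578 0.0962] 0.0626 3.0258 0.0282
mark [0.4726 0.0945] 0.0477 3.0254 0.0278
```

Emit:
send_rows([
  [0,0,0,-0.0001,-0.0003,0,1],
  [0,0,0,-0.0001,-0.0006,0,1],
  [0,0,0,-0.0001,-0.0006,0,1],
])

```text
time: 16.42
ee_pos: [0.5703, 0.08, 0.0925]
orientation: [1.314, 1.14, -1.314]
contact_force: [-4.0, 2.9, 0.2]
gripper_width: 0.243
```

```bash
python3 look.py r4; python3 -c "
from cen import *
run('r4',(87,112),(125,150),(234,247),(235,246))"
```

```text
t 16.43 ee [0.5703 0.08   0.0925] r 0.0517 th 0.0193 Fr -4.3 Ft 2.4 Fz 0.2 Mz 0.02 w 21.4
idx [239.7 239.8 239.8 239.8 239.7 239.8 239.9 239.7 239.7 239.7 239.7 239.7
 239.8 239.7 239.7 239.7 239.7 239.8 239.7 239.7 239.7 239.7 239.6 239.6
 239.6]
mark [240.  240.  239.9 239.9 240.  240.  239.9 240.  240.  240.  240.  240.
 239.9 239.8 239.8 239.7 239.6 239.5 239.6 239.6 239.5 239.7 239.7 239.7
 239.6]
idx [0.4366 0.1   ] 0.0841 3.0107 0.0131
idx [0.4502 0.0981] 0.0704 3.0116 0.014
mark [0.458  0.0968] 0.0624 3.0171 0.0195
mark [0.4717 0.0951] 0.0487 3.0163 0.0187
```

View pics/r4.png

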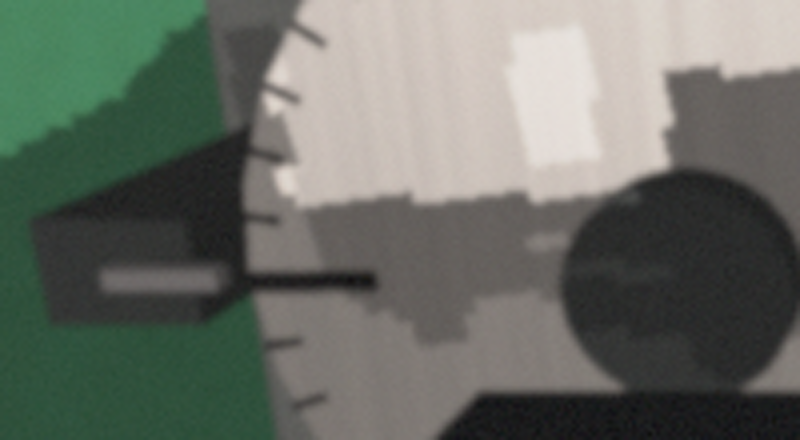

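Emit:
send_rows([
  [0,0,0,-0.0006,0.0004,0,1],
  [0,0,0,-0.0012,0.0008,0,1],
  [0,0,0,-0.0012,0.0008,0,1],
])

```text
time: 16.85
ee_pos: [0.5701, 0.0796, 0.0927]
orientation: [1.315, 1.137, -1.313]
contact_force: [0.8, 2.8, -4.4]
gripper_width: 0.242
```

```bash
python3 look.py r5; python3 -c "
from cen import *
run('r5',(87,112),(125,150),(234,247),(235,246))"
```

```text
t 16.85 ee [0.5701 0.0796 0.0927] r 0.0515 th 0.0112 Fr 0.4 Ft 2.9 Fz -4.4 Mz -0.07 w 21.3
idx [239.2 239.2 239.2 239.1 239.3 239.3 239.3 239.2 239.2 239.2 239.2 239.2
 239.2 239.3 239.3 239.1 239.2 239.2 239.2 239.3 239.2 239.1 239.1 239.1
 239.2]
mark [238.8 238.8 238.8 238.8 238.7 238.8 238.7 238.7 238.7 238.7 238.7 238.8
 238.7 238.6 238.7 238.6 238.5 238.5 238.5 238.7 238.6 238.6 238.6 238.5
 238.6]
idx [0.4366 0.1   ] 0.0841 3.0098 0.0122
idx [0.4502 0.0981] 0.0704 3.0115 0.0139
mark [0.4582 0.0972] 0.0624 3.0099 0.0123
mark [0.4717 0.0954] 0.0487 3.0099 0.0123
```

Emit:
send_rows([
  [0,0,0,0,0.0006,0,1],
  [0,0,0,0,0.001,0,1],
  [0,0,0,0,0.001,0,1],
])

```text
time: 17.27
ee_pos: [0.5699, 0.0795, 0.0927]
orientation: [1.315, 1.136, -1.315]
contact_force: [3.5, 0.7, -5.3]
gripper_width: 0.238
```

```bash
python3 look.py r6; python3 -c "
from cen import *
run('r6',(87,112),(125,150),(234,247),(235,246))"
```

```text
t 17.27 ee [0.5699 0.0795 0.0927] r 0.0514 th 0.0092 Fr 3.4 Ft 1.2 Fz -5.3 Mz 0.0 w 20.9
idx [239.1 239.1 239.2 239.1 239.2 239.3 239.2 239.3 239.3 239.2 239.1 239.1
 239.2 239.2 239.3 239.2 239.2 239.1 239.2 239.2 239.1 239.1 239.2 239.1
 239.2]
mark [238.3 238.4 238.3 238.3 238.2 238.3 238.2 238.3 238.3 238.3 238.3 238.3
 238.3 238.2 238.2 238.1 238.1 238.1 238.1 238.3 238.3 238.2 238.2 238.2
 238.2]
idx [0.4365 0.1001] 0.0842 3.0094 0.0118
idx [0.4501 0.0982] 0.0705 3.0112 0.0137
mark [0.4581 0.0975] 0.0625 3.005 0.0074
mark [0.4717 0.0956] 0.0488 3.0058 0.0082
```

Emit:
send_rows([
  [0,0,0,0.0006,0.0004,0,0.5],
  [0,0,0,0.0006,0.0004,0,0.2],
  [0,0,0,0.0006,0.0004,0,0],
  [0,0,0,0.0006,0.0004,0,-0.2],
])

```text
time: 17.82
ee_pos: [0.57, 0.0808, 0.0928]
orientation: [1.315, 1.138, -1.314]
contact_force: [0.0, -0.2, -0.0]
gripper_width: 0.548
```

```bash
python3 look.py r7; python3 -c "
from cen import *
run('r7',(87,112),(125,150),(234,247),(235,246))"
```

```text
t 17.82 ee [0.57   0.0808 0.0928] r 0.0513 th 0.0337 Fr 0.0 Ft -0.2 Fz -0.0 Mz 0.04 w 48.2
idx [240.9 240.9 240.9 241.  240.9 241.  241.  240.9 241.  241.  240.9 241.
 241.  241.  241.  241.  240.9 241.1 241.1 241.  240.9 241.  241.  241.
 240.9]
mark [241.1 241.  241.  240.9 240.9 240.9 241.  240.9 240.9 241.  241.  240.9
 240.6 240.7 240.7 240.7 240.7 240.7 240.5 240.5 240.5 240.6 240.6 240.6
 240.8]
idx [0.436  0.1002] 0.0847 3.0091 0.0115
idx [0.4496 0.0982] 0.071 3.0117 0.0141
mark [0.4575 0.097 ] 0.063 3.0139 0.0163
mark [0.4712 0.0953] 0.0492 3.0123 0.0147
```

View pics/r7_full.png

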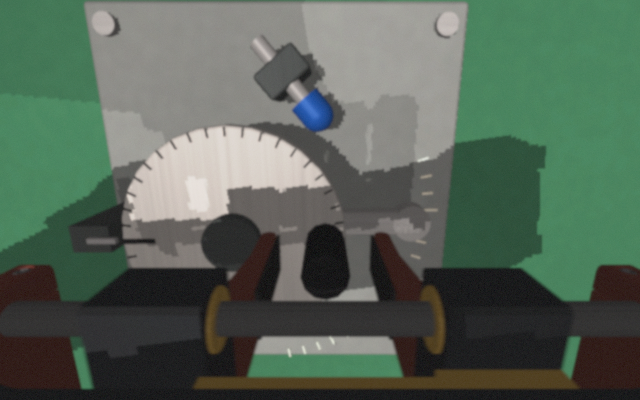

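Emit:
send_rows([
  [0,0,0,0,0,0,-1],
  [0,0,0,0,0,0,-1],
  [0,0,0,0,0,0,-1],
  [0,0,0,0,0,0.02,-1],
  [0,0,0,0,0,0.05,-1],
  [0,0,0,-0.02,-0.02,0.08,-1],
  [0,0,0,-0.04,-0.04,0.11,-1],
  [0,0,0,-0.06,-0.05,0.12,-1],
  [0,0,0,-0.06,-0.05,0.12,-1],
  [0,0,0,-0.06,-0.05,0.12,-1],
])

```text
time: 19.12
ee_pos: [0.5104, 0.0313, 0.2124]
orientation: [1.314, 1.138, -1.314]
contact_force: [-0.2, 0.5, -1.0]
gripper_width: 1.001
```

```bash
python3 - <<'E'
from st import *
import pickle
st(); pickle.dump(manip.calibration("wrist"),open("f1.pkl","wb"))
im=manip.camera("wrist")[:,:,::-1]; cv2.imwrite("pics/f1_full.png",im); cv2.imwrite("pics/f1.png",cv2.resize(im[20:240,150:500],None,fx=2.28,fy=2.28,interpolation=cv2.INTER_CUBIC))
E
```

```text
t 19.12 ee [0.5104 0.0313 0.2124] r 0.0558 th -1.5813 Fr -0.5 Ft -0.3 Fz -1.0 Mz -0.01 w 88.1
```

View pics/f1.png

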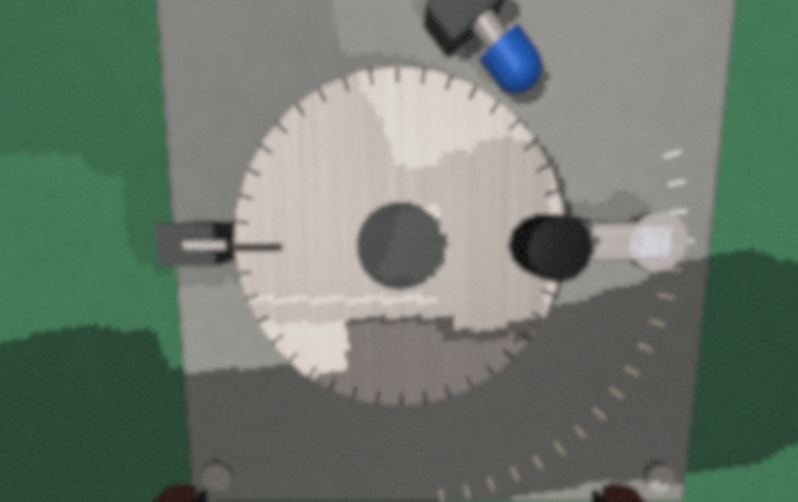

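```bash
python3 - <<'E'
from cen import *
# full coords = 150+u/2.28, 20+v/2.28
run('f1',(231,248),(254,272),(120,134),(122,135))
c=pickle.load(open("f1.pkl","rb"))
q=lambda u,v:(150+u/2.28,20+v/2.28)
for nm,u,v,z in (("tip",658,241,.052),("armtop",610,224,.052),("armbot",610,260,.052),("tick",691,240,.016),("wl",234,246,.078),("wr",567,236,.078),("wt",400,66,.078),("wb",400,405,.078)):
    p=ray("wrist",q(u,v),z,c)[:2]; d=p-[.52,.089]; print(nm,p.round(4),np.hypot(*d).round(4),(np.arctan2(d[1],d[0])-Y).round(4))
E
```

```text
idx [127.1 127.1 127.1 127.1 127.1 127.1 127.1 127.1 127.1 127.1 127.1 127.1
 127.1 127.1 127.1 127.1 127.1]
mark [128.1 128.2 128.1 128.1 128.1 128.1 128.2 128.1 128.1 128.1 128.1 128.1
 128.1 128.  128.  128.  128.  127.9]
idx [0.4383 0.1011] 0.0826 2.9941 -0.0035
idx [0.4522 0.0991] 0.0686 2.9934 -0.0042
mark [0.4581 0.0973] 0.0625 3.0077 0.0101
mark [0.4728 0.0954] 0.0476 3.0074 0.0098
tip [0.6266 0.0742] 0.1076 0.0062
armtop [0.6073 0.0839] 0.0874 0.0862
armbot [0.6062 0.0693] 0.0885 -0.0805
tick [0.6535 0.0695] 0.1349 -0.0011
wl [0.4569 0.0978] 0.0637 3.1477
wr [0.5837 0.0832] 0.064 0.0537
wt [0.529  0.1517] 0.0633 1.5717
wb [0.511  0.0263] 0.0633 -1.5692
```

Emit:
send_rows([
  [0,0,0,0,-0.012,-0.02,-1],
  [0,0,0,0,-0.012,-0.045,-1],
  [0,0,0,0,-0.012,-0.07,-1],
  [0,0,0,0,-0.012,-0.09,-1],
  [0,0,0,0,-0.012,-0.1,-1],
  [0,0,0,0,-0.012,-0.1,-1],
  [0,0,0,0,-0.012,-0.1,-1],
])

```text
time: 20.05
ee_pos: [0.5106, 0.0187, 0.1131]
orientation: [1.315, 1.137, -1.314]
contact_force: [0.5, 0.4, 0.2]
gripper_width: 0.999
```

```bash
python3 - <<'E'
from st import *
import pickle
st(); pickle.dump(manip.calibration("wrist"),open("f2.pkl","wb"))
im=manip.camera("wrist")[:,:,::-1]; cv2.imwrite("pics/f2_full.png",im); cv2.imwrite("pics/f2.png",cv2.resize(im[20:220,120:540],None,fx=1.9,fy=1.9,interpolation=cv2.INTER_CUBIC))
E
```

```text
t 20.05 ee [0.5106 0.0187 0.1131] r 0.0682 th -1.5508 Fr -0.4 Ft 0.5 Fz 0.2 Mz 0.02 w 87.9
```

View pics/f2.png

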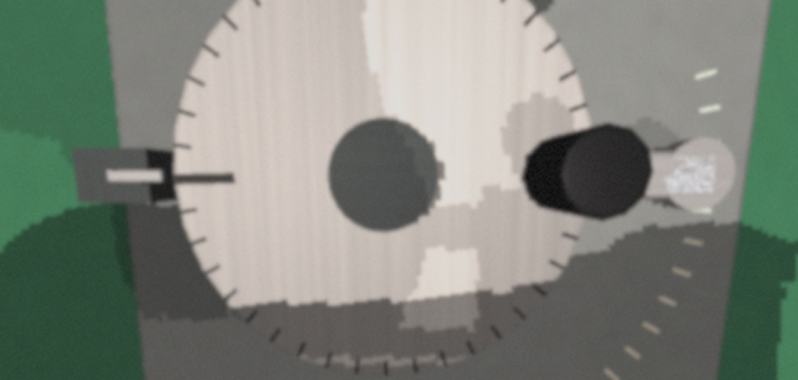

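```bash
python3 - <<'E'
from cen import *
run('f2',(178,204),(214,241),(106,119),(108,120))
c=pickle.load(open("f2.pkl","rb"))
q=lambda u,v:(120+u/1.9,20+v/1.9)
for nm,u,v,z in (("hub",383,174,.086),("hub78",383,174,.078),("tip",702,175,.052),("knobtop",608,171,.1255)):
    p=ray("wrist",q(u,v),z,c)[:2]; d=p-[.52,.089]; print(nm,p.round(4),np.hypot(*d).round(4),(np.arctan2(d[1],d[0])-Y).round(4))
# how idx depends on assumed height
for z in (.078,.080): print(z,ray("wrist",(204,112),z,c))
E
```

```text
idx [112.  112.1 112.1 112.1 112.  112.  112.  112.  112.1 112.  112.  112.1
 112.1 112.1 112.  112.  112.1 112.1 112.  112.1 112.1 112.1 112.1 112.
 112.1 112.2]
mark [113.9 113.8 113.7 113.7 113.7 113.7 113.6 113.6 113.6 113.6 113.6 113.5
 113.6 113.5 113.6 113.6 113.6 113.6 113.5 113.5 113.5 113.5 113.5 113.5
 113.4 113.4 113.4]
idx [0.4379 0.1012] 0.083 2.9943 -0.0033
idx [0.4521 0.0991] 0.0686 2.9939 -0.0037
mark [0.4581 0.0973] 0.0624 3.0084 0.0109
mark [0.473  0.0953] 0.0474 3.0076 0.01
hub [0.5197 0.0895] 0.0006 2.1789
hub78 [0.5197 0.0896] 0.0007 2.231
tip [0.6277 0.0737] 0.1087 0.003
knobtop [0.5713 0.0826] 0.0517 0.0194
0.078 [0.45267924 0.09906481 0.078     ]
0.08 [0.45337209 0.09895821 0.08      ]
```

Emit:
send_rows([
  [0,0,0,0,0,0.03,0],
  [0,0,0,0,0,0.06,0.5],
  [0,0,0,0.02,0.03,0.06,1],
  [0,0,0,0.04,0.065,0.06,1],
  [0,0,0,0.065,0.097,0.06,1],
  [0,0,0,0.065,0.097,0.06,1],
  [0,0,0,0.065,0.097,0.04,1],
  [0,0,0,0.065,0.097,0.01,1],
  [0,0,0,0.065,0.097,-0.01,1],
  [0,0,0,0.065,0.097,-0.017,1],
  [0,0,0,0.065,0.097,-0.017,1],
  [0,0,0,0.065,0.097,-0.017,1],
], newtons=20)

```text
time: 21.6
ee_pos: [0.5756, 0.1155, 0.0967]
orientation: [1.316, 1.137, -1.313]
contact_force: [0.3, 0.0, 0.3]
gripper_width: 0.006
```

```bash
python3 look.py g1
```

```text
t 21.6 ee [0.5756 0.1155 0.0967] r 0.0637 th 0.6185 Fr 0.2 Ft -0.1 Fz 0.3 Mz -0.01 w 0.5
```

View pics/g1_full.png

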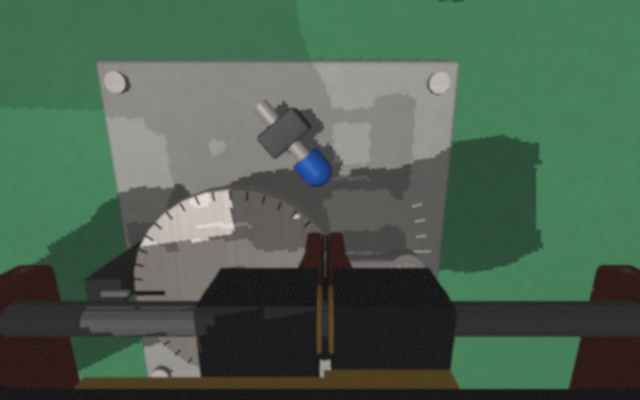

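Emit:
send_rows([
  [0,0,0,-0.0004,-0.003,0,1],
  [0,0,0,-0.0008,-0.006,0,1],
  [0,0,0,-0.0012,-0.0085,0,1],
  [0,0,0,-0.0013,-0.0095,0,1],
  [0,0,0,-0.0013,-0.0095,0,1],
])

```text
time: 22.28
ee_pos: [0.5737, 0.106, 0.0956]
orientation: [1.315, 1.138, -1.315]
contact_force: [0.2, -0.2, -1.2]
gripper_width: 0.006
```

```bash
python3 look.py g2
```

```text
t 22.27 ee [0.5737 0.106  0.0956] r 0.0581 th 0.4879 Fr 0.1 Ft -0.2 Fz -1.2 Mz -0.02 w 0.5
```

View pics/g2_full.png

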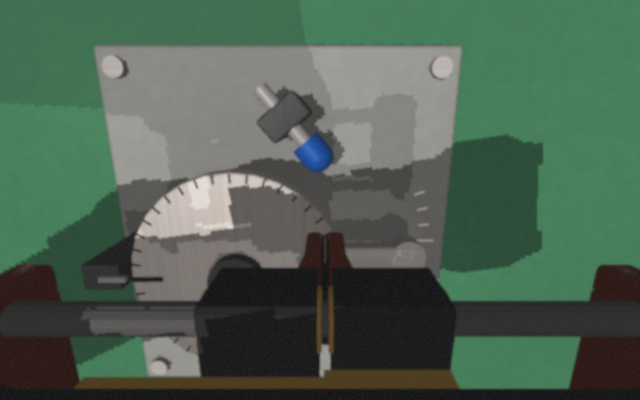

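```bash
python3 -c "
from cen import *
run('g2',(100,124),(135,160),(273,287),(274,285))"
```

```text
idx [279.8 279.8 279.8 279.7 279.7 279.8 279.8 279.7 279.8 279.7 279.8 279.8
 279.8 279.8 279.8 279.8 279.9 279.8 279.9 279.9 279.8 279.8 279.8 279.7]
mark [279.2 279.2 279.1 279.1 279.1 279.  279.1 279.  279.1 279.1 279.1 279.1
 279.1 279.1 278.9 278.9 278.8 278.9 278.8 278.8 278.8 278.7 278.7 278.7
 278.8]
idx [0.437  0.0995] 0.0837 3.0154 0.0178
idx [0.4507 0.0975] 0.0699 3.0192 0.0216
mark [0.4579 0.0969] 0.0626 3.0153 0.0177
mark [0.4723 0.0951] 0.0481 3.014 0.0164
```

Emit:
send_rows([
  [0,0,0,0,-0.0005,0,1],
  [0,0,0,0,-0.001,0,1],
])

```text
time: 22.58
ee_pos: [0.5737, 0.1052, 0.0956]
orientation: [1.314, 1.138, -1.314]
contact_force: [0.8, 0.1, -0.7]
gripper_width: 0.005
```

```bash
python3 -c "
from st import *
st()"
```

```text
t 22.57 ee [0.5737 0.1052 0.0956] r 0.0579 th 0.4741 Fr 0.8 Ft -0.2 Fz -0.7 Mz 0.05 w 0.4
```

Emit:
send_rows([
  [0,0,0,0,-0.0005,0,1],
  [0,0,0,0,-0.0005,0,1],
])

```text
time: 22.82
ee_pos: [0.5737, 0.1047, 0.0957]
orientation: [1.315, 1.138, -1.314]
contact_force: [-0.1, 0.4, 0.0]
gripper_width: 0.004
```

```bash
python3 -c "
from st import *
st()"
```

```text
t 22.82 ee [0.5737 0.1047 0.0957] r 0.0577 th 0.4661 Fr 0.1 Ft 0.4 Fz 0.0 Mz 0.0 w 0.4
```

Emit:
send_rows([
  [0,0,0,-0.0001,-0.0005,0,1],
  [0,0,0,-0.0001,-0.001,0,1],
  [0,0,0,-0.0001,-0.001,0,1],
])

```text
time: 23.2
ee_pos: [0.5737, 0.1041, 0.0957]
orientation: [1.315, 1.138, -1.314]
contact_force: [0.3, 1.5, 0.3]
gripper_width: 0.006
```

```bash
python3 look.py g3;python3 -c "
from cen import *
run('g3',(100,124),(135,160),(271,285),(272,284))"|tail -4
```

```text
t 23.2 ee [0.5737 0.1041 0.0957] r 0.0575 th 0.4564 Fr 0.7 Ft 1.3 Fz 0.3 Mz -0.0 w 0.5
idx [0.4376 0.0994] 0.0831 3.0163 0.0187
idx [0.4512 0.0975] 0.0693 3.0186 0.021
mark [0.4586 0.0973] 0.062 3.0077 0.0101
mark [0.4728 0.0953] 0.0476 3.0094 0.0118
```

Emit:
send_rows([
  [0,0,0,-0.0001,-0.0003,0,1],
  [0,0,0,-0.0001,-0.0005,0,1],
  [0,0,0,-0.0001,-0.0005,0,1],
])

```text
time: 23.62
ee_pos: [0.5736, 0.1033, 0.0957]
orientation: [1.315, 1.138, -1.314]
contact_force: [0.7, 2.8, -0.2]
gripper_width: 0.0
```

```bash
python3 look.py g4;python3 -c "
from cen import *
run('g4',(100,124),(135,160),(270,284),(271,283))"|tail -4
```

```text
t 23.62 ee [0.5736 0.1033 0.0957] r 0.0571 th 0.4436 Fr 1.5 Ft 2.5 Fz -0.2 Mz -0.03 w 0.0
idx [0.4377 0.0995] 0.083 3.0149 0.0173
idx [0.4514 0.0976] 0.0692 3.0169 0.0193
mark [0.459  0.0982] 0.0617 2.9917 -0.0059
mark [0.4731 0.096 ] 0.0474 2.9933 -0.0043
```

Emit:
send_rows([
  [0,0,0,0.0005,0.003,0,1],
  [0,0,0,0.001,0.008,0,1],
  [0,0,0,0.002,0.014,0,1],
  [0,0,0,0.002,0.014,0.03,1],
  [0,0,0,0.002,0.014,0.07,1],
  [0,0,0,-0.02,-0.03,0.075,1],
  [0,0,0,-0.045,-0.06,0.075,1],
  [0,0,0,-0.063,-0.085,0.06,1],
  [0,0,0,-0.063,-0.085,0.035,1],
  [0,0,0,-0.063,-0.085,0.018,1],
  [0,0,0,-0.063,-0.085,0.018,1],
  [0,0,0,-0.063,-0.085,0.018,1],
])

```text
time: 25.18
ee_pos: [0.5111, 0.0184, 0.114]
orientation: [1.314, 1.137, -1.314]
contact_force: [0.1, 0.0, -0.4]
gripper_width: 0.006
```

```bash
python3 - <<'E'
from st import *
import pickle
st(); pickle.dump(manip.calibration("wrist"),open("f3.pkl","wb"))
im=manip.camera("wrist")[:,:,::-1]; cv2.imwrite("pics/f3_full.png",im); cv2.imwrite("pics/f3.png",cv2.resize(im[20:220,120:540],None,fx=1.9,fy=1.9,interpolation=cv2.INTER_CUBIC))
E
```

```text
t 25.18 ee [0.5111 0.0184 0.114 ] r 0.0685 th -1.543 Fr -0.1 Ft 0.1 Fz -0.4 Mz -0.02 w 0.5
```

View pics/f3.png

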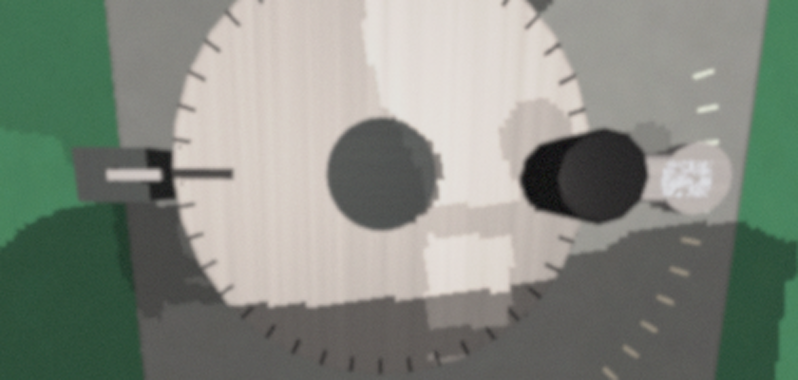

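```bash
python3 - <<'E'
from cen import *
run('f3',(178,204),(214,241),(106,119),(106,118))
c=pickle.load(open("f3.pkl","rb"))
q=lambda u,v:(120+u/1.9,20+v/1.9)
for nm,u,v,z in (("hub78",383,174,.078),("tip",697,178,.052),("knobtop",603,175,.1255)):
    p=ray("wrist",q(u,v),z,c)[:2]; d=p-[.52,.089]; print(nm,p.round(4),np.hypot(*d).round(4),(np.arctan2(d[1],d[0])-Y).round(4))
a=cv2.imread("pics/f3_full.png")[80:140,440:520];b=cv2.imread("pics/f2_full.png")[80:140,440:520]
cv2.imwrite("pics/cmp.png",cv2.resize(np.vstack([b,a]),None,fx=5,fy=5,interpolation=cv2.INTER_CUBIC)[:600])
E
```

```text
idx [111.7 111.7 111.7 111.7 111.6 111.6 111.6 111.6 111.6 111.6 111.6 111.6
 111.5 111.6 111.6 111.6 111.5 111.5 111.5 111.6 111.6 111.6 111.6 111.6
 111.6 111.7]
mark [110.7 110.8 110.9 110.8 110.8 110.8 110.9 110.9 110.9 110.8 110.9 110.9
 110.8 110.8 110.9 110.9 110.9 111.  111.  111.  111.  110.9 111.  111.
 111.  111.1 111.1]
idx [0.438  0.1011] 0.0829 2.9946 -0.003
idx [0.4523 0.0991] 0.0684 2.9935 -0.0041
mark [0.4587 0.0986] 0.0621 2.9858 -0.0118
mark [0.4735 0.0963] 0.0471 2.985 -0.0126
hub78 [0.5201 0.0893] 0.0003 1.3686
tip [0.6268 0.0726] 0.108 -0.0079
knobtop [0.5709 0.0816] 0.0514 -0.0014
```

View pics/cmp.png

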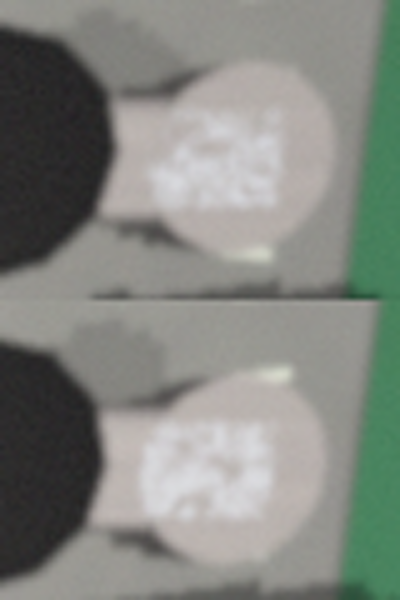

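Emit:
send_rows([
  [0,0,0,0,0,0.03,0],
  [0,0,0,0,0,0.07,-1],
  [0,0,0,0,0,0.11,-1],
  [0,0,0,0,0,0.13,-1],
  [0,0,0,0,0,0.13,-1],
  [0,0,0,0,0,0.13,-1],
])

```text
time: 25.98
ee_pos: [0.5102, 0.0182, 0.2431]
orientation: [1.314, 1.138, -1.315]
contact_force: [0.3, 0.3, 0.3]
gripper_width: 0.648
```

```bash
python3 - <<'E'
from st import *
st(); im=manip.camera("scene")[:,:,::-1]; a=im[140:270,200:420]; cv2.imwrite("pics/end.png",cv2.resize(a,None,fx=3.6,fy=3.6,interpolation=cv2.INTER_CUBIC))
E
```

```text
t 25.98 ee [0.5102 0.0182 0.2431] r 0.0687 th -1.5556 Fr -0.3 Ft 0.2 Fz 0.3 Mz 0.01 w 57.0
```

View pics/end.png

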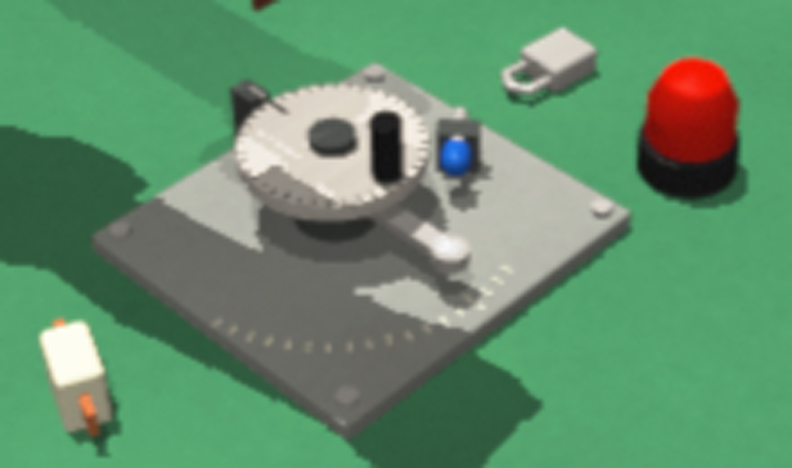

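The scene view shows the mark beside the index post (about 265,95), the arm at zero and the padlock, fuse and lamp in their places.

```bash
python3 -c "
from workcell import manip
print(manip.close_job())"
```

```text
the job is handed in; nothing more can be done
None
```

The job is handed in at about 26 s, with the wheel let go and the mark about 0.5 mm (0.007 rad) clockwise of the index by the overhead view.

**What I did**
- I gripped the knob and cranked the wheel anticlockwise until the cam arm touched the bumper.
- I built up to a knob force of 15–16 N, which is about 7–8 N at the bumper. The arm's travel after touch suggests 8–9 N. I held it there for about 0.75 s.
- I turned back clockwise to the index and let go. On release the wheel sprang back into the play by about 0.01 rad.
- I took that up with one light clockwise push on the knob with the closed fingers, then withdrew.

**Last checks (overhead wrist view)**
- The wheel stands at about −0.007 rad, so slightly clockwise of zero.
- The cam arm stands at about −0.007 to −0.011 rad and moved with the wheel on the last push, so the play is taken up. My reading of the arm is good to about 0.005 rad.
- The padlock, fuse and lamp look undisturbed, and the tool is clear of everything with no force on it.

**What disagreed**
- Oblique views put the mark about 1 mm further past the index than the overhead view. I put this down to the index line standing a little above the dial, and trusted the overhead view.
- The last push went about 0.007 rad further than I meant. I left it, because correcting it would have needed another anticlockwise turn.

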